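# Pack the two-layer baby-feeding caddy

## Task

Pack the feeding caddy in layers: first stand the blue-lidded pot in the blue ring and the orange-lidded pot in the orange ring on the caddy's floor; then lay the empty divider tray over them, level on the ledges of both end walls and inside their rims; last, stand the yellow cap in the tray's yellow ring and the green scoop in its green ring, both upright as they stand now. Set each thing down gently rather than dropping it, and leave everything released and at rest.

Things in the scene. Friction and masses are not known exactly. Their poses are not given: they have to be found in the camera images.
- caddy: Fixed carrier, 242 (its x) by 132 (y) mm, z up. Origin: centre of its underside. White floor, top at z = 6. Grey wall across each x end, inner face |x| = 90, flat ledge at z = 62; round the ledge a rim to z = 74, its inner faces at |x| = 115 and |y| = 60 (none along the long sides). Long sides open: fingers closing along its y are free.
- blue_well: Blue ring fixed on the caddy floor, inner diameter 70, outer 78, height 10 mm: place of the blue pot. Origin: centre of its underside, which is on the caddy's floor. It lies 45 mm from the caddy's centre along the caddy's x, towards either end.
- orange_well: Orange ring fixed on the caddy floor, inner diameter 52, outer 60, height 10 mm: place of the orange pot, 45 mm from the caddy's centre at the other end. Origin: centre of its underside, on the caddy's floor.
- blue_pot: Closed white pot with blue lid, a plain upright cylinder of diameter 56 and height 48 mm, about 90 g. Origin: centre of its underside; z up.
- orange_pot: Closed white pot with orange lid, a plain upright cylinder of diameter 40 and height 48 mm, about 90 g. Origin: centre of its underside; z up.
- tray: Loose grey divider tray, plate 214 (its x) by 104 (y) by 6 mm, about 220 g. Origin: centre of its underside, z up. Black grip block in its middle, 30 (x) by 12 (y), z = 6 to 42: pinch across y. Yellow ring at x = +70, green at x = -70. Fits the caddy either way round, 8 mm play on every side, underside then 62 mm above the caddy's, 8 over the pots.
- yellow_seat: Yellow ring on top of the tray (moves with it), inner diameter 60, outer 66, height 6 mm: place of the yellow cap. Origin: its centre at the tray's top face.
- green_seat: Green ring on top of the tray (moves with it), inner diameter 52, outer 58, height 6 mm: place of the scoop's cup. Origin: its centre at the tray's top face.
- yellow_cap: Yellow domed bottle cap, diameter 46, straight up to 40 mm, domed to 50 mm high, about 50 g, standing. Origin: centre of its underside; z up.
- scoop: Green measuring scoop, standing: round open cup of outer diameter 38 and height 42 mm, wall 3 mm, about 40 g, with a short flat handle 12 mm wide and 4 mm thick at the rim along its +x, to 48 mm from the cup's axis. Origin: centre of the cup's underside; z up. Pinch the cup across its y. In the green ring the handle may point any way.
Things that resemble listed ones, but are neither listed nor needed, are in the scene too. There is more than one size of the scoop; the one meant has the size given above.

How it is judged:
By the outcome, as a careful person would: the job done as asked, in the order asked, and still so for the second after the job is handed in, with the robot touching nothing.
It also fails if it takes over 144 s, if anything falls off the work surface, if the arm or the gripper's body presses on something with over 40 N, if the wrist force passes 120 N, or if a joint passes its speed limit or range.

## Robot

A 6-joint arm with a two-finger parallel gripper is mounted at the origin on the work surface. World frame = base frame: x ahead of the robot, y to its left, z up, the work surface at z = 0. Lengths are in m, angles in rad, forces in N, time in s.
With the tool pointing down it reaches from about 0.325 to 1 m from the base axis. Payload 5.1 kg.
Tool frame: the origin (TCP) lies on the front face of the gripper's body, between the roots of the fingers; the fingertips stand 73 mm ahead of it and the grasp point (between the pads) lies 54 mm ahead of it; z points along the fingers, y is the direction in which the jaws open and shut (so a half turn about z gives the same grasp; the last joint's range is limited). The gripper opens to 85 mm and grips with 20 to 120 N. Pads are 22 mm wide; open, the fingers measure 114 mm over their backs; the gripper's body (76 mm by 85 mm) begins 54 mm behind the grasp point. The pads swing forward as they close: fully open they stand 13 mm farther back than shut.
Start: joints at [-1.225, 0.124, 1.65, -0, 1.367, -0.083], TCP at [0.27, -0.591, 0.304] pointing down, gripper open.
Joint ranges: [-2.61, 2.61], [-1.02, 2.33], [0.03, 2.71], [-1.35, 4.49], [0.32, 2.68], [-2.91, 2.91]. Speed limits (rad/s): [2.57, 2.57, 3.14, 3.14, 3.14, 3.14].

## Interface

Orientations are given as [roll, pitch, yaw] about the fixed x, y, z axes, in that order (R = Rz(yaw) Ry(pitch) Rx(roll)).
In Python, from cell import telemetry, camera, calibration, job_done, silhouettes, tip_of gives the robot as it stands. The module is installed in compiled form; this text tells all that it offers.
- The arm moves only by the tool servo_tool, never from a script. Its argument "targets" is a list of rows, each a list of 6 numbers: the shift along the tool's x, y, z in mm, then the turn, a rotation vector about the tool's x, y, z in rad. A call has 1 to 20 rows; each row is the pose to reach, as a shift and turn from the pose commanded when the call began, along the tool's axes at that moment; what a row does not reach only later rows make up. A row lasts 1/8 s, in which the tool goes at most 62.5 mm and 10.7 degrees, less where a joint would pass 70% of its speed; a pose out of reach is approached as far as the arm can. A call with a gripper value outside its range is refused whole. "fingers" is the opening, from 0 (shut) to 1 (fully open), set as the call begins (left out, the last holds). The fingers move at their own pace and stop on an object; the grip force is fixed at half the most. Time passes only in rows, so rows that repeat a pose let the fingers close. It gives the time, the measured TCP pose, the force and the opening at its end, in the units of the state.
- telemetry.state(): the state, without advancing time (a new reading comes with each control period).
- camera(name): name is "side" or "top"; returns (picture, depth): 480x640x3 uint8, red, green, blue; 480x640 float32, m along the optical axis (not along the pixel's ray), 0 where there is no reading.
- calibration(name): a dict with "intrinsics" (3x3 intrinsics, pixels), "k1" (the pictures are not rectified: a ray, as slopes to the right and down, at radius r is drawn at 1 + k1 r^2 times it, then the intrinsics apply), "world_from_camera" (4x4, takes a point from camera to world coordinates). Camera axes: x right, y up, looking along -z (the intrinsics and any distortion apply to the point x, -y, -z); pixel columns grow to the right and rows downward; lengths in m; the calibration is good to about 2 mm. A picture is of the moment at which its call begins. calibration takes no time and is no camera call.
- job_done(): hands the job in, once; it reports no verdict.
Trained networks look in the newest picture that a camera, given by its name, has taken for a name from the list of things; names that differ only in an ending like _2 or _b are one class to them, and where a whole thing is asked for, a point or a joint stands for the part that bears it (a point fixed in the world has none). Each returns a list of dicts, best first, with "conf" (0 to 1); they miss things now and then, are a little off and sometimes report something else, mostly with a low value. They report only what shows in the picture. A call takes as long as a camera call. They do not tell look-alikes from the thing itself.
- silhouettes(name, camera): "pixels" (480x640 bool, what is visible of it) and "rect" ([left, top, right, bottom] in pixels, round what is visible of it).
- tip_of(name, camera): "uv" ([column, row] in pixels: a listed point, or the origin of a listed thing).
The state is a dict: "time_s": time; "qpos": joint angles; "joint_vel": joint speeds; "joint_torque": joint torques, N m; "tcp_pos": TCP position; "orientation": TCP orientation; "contact_force": force on the tool from outside, world axes, zero at the start; "wrist_torque": the same for the moment, N m; "finger_gap": finger opening in m.
Only numpy, scipy, OpenCV 4.12 (cv2) and the standard library are available. Lean on these libraries where they do the work, as an engineer would, in place of code of your own. Each camera call takes 0.05 s, during which the arm holds its last target.

## Working session

There is one attempt and no reset: what is moved stays moved. The work goes in short steps, Python scripts to look and compute and a tool call to move; the robot and the scene stay as the last step left them, time stands still between calls to the robot, and variables do not carry over. Pictures are saved under pics/ and viewed, and the job is handed in when it is done.

Besides the shell and the picture viewer there is one more tool, called after "Emit:" by a JSON object that holds its "fn" and its "kwargs", one argument or row to a line. servo_tool: Moves the arm, as the interface text tells. Its arguments: {"type":"object","properties":{"targets":{"type":"array"},"fingers":{"type":"number"}},"required":["targets"]}

```bash
mkdir -p pics; python3 - <<'E'
from cell import *
import cv2,numpy as np
print(telemetry.state())
for n in("side","top"):
    p,d=camera(n); cv2.imwrite(f"pics/{n}0.png",p[:,:,::-1]); np.savez(f"{n}0.npz",p=p,d=d)
    c=calibration(n); print(n,c)
E
```

```text
{'time_s': 0.0, 'qpos': array([-1.22459011e+00,  1.24528234e-01,  1.65168253e+00, -1.74438254e-05,
        1.36748046e+00, -8.26060016e-02]), 'joint_vel': array([ 0.00117347,  0.00072627, -0.00072928,  0.00163564,  0.00135399,
       -0.00040968]), 'joint_torque': array([ 8.01130736e-04, -4.23606527e+01, -3.65456200e+01,  8.81865435e-05,
        7.01769735e-03,  2.03721447e-05]), 'tcp_pos': array([ 0.27007509, -0.59073236,  0.30263284]), 'orientation': array([-3.13949982e+00, -1.56138953e-04,  4.28815597e-01]), 'contact_force': array([-0.58538239, -0.47805876,  0.297457  ]), 'wrist_torque': array([0.00467188, 0.01327884, 0.0616526 ]), 'finger_gap': 0.08556581775406139}
side {'intrinsics': array([[617.51097261,   0.        , 322.04480752],
       [  0.        , 617.51097261, 244.85822024],
       [  0.        ,   0.        ,   1.        ]]), 'k1': 0.0038262396491573498, 'world_from_camera': array([[-0.80387477,  0.39344375, -0.44608002,  0.02307147],
       [-0.59445382, -0.55696542,  0.58001222,  0.65299485],
       [-0.02024896,  0.73143116,  0.68161458,  0.88510144],
       [ 0.        ,  0.        ,  0.        ,  1.        ]])}
top {'intrinsics': array([[436.16196939,   0.        , 320.75141484],
       [  0.        , 436.16196939, 245.58745871],
       [  0.        ,   0.        ,   1.        ]]), 'k1': 0.014858364968036721, 'world_from_camera': array([[ 0.03153067,  0.97544114, -0.21799172,  0.32463304],
       [-0.99950001,  0.03025733, -0.00917768, -0.03960985],
       [-0.00235644,  0.21817211,  0.97590746,  1.10431683],
       [ 0.        ,  0.        ,  0.        ,  1.        ]])}
```

View pics/side0.png

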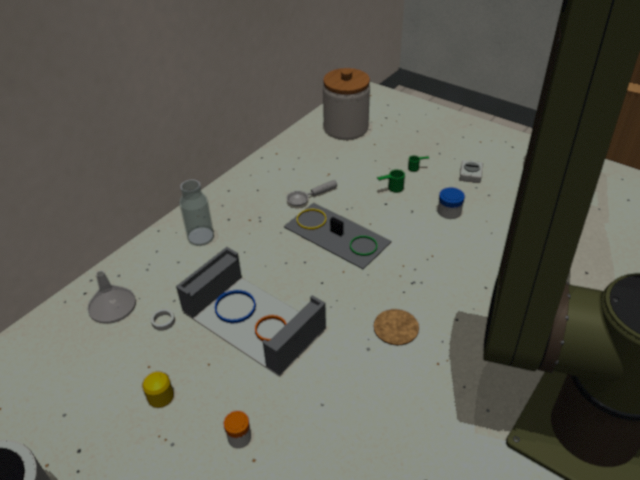

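View pics/top0.png

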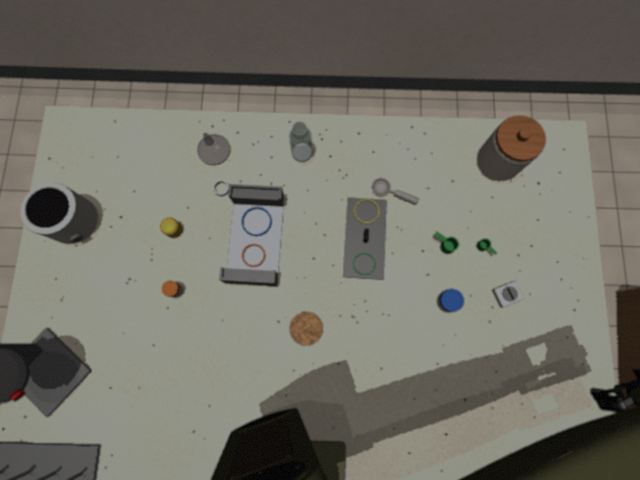

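The side and top views show the caddy (top ≈255,235), the tray (365,238), the blue pot (452,300), the orange pot (172,289) and the yellow cap (171,227). There are two green scoops, at (449,243) and (485,245). I'll measure these next.

```bash
cat > h.py <<'E'
from cell import *
import cv2,numpy as np
def rays(n,uv):
    c=calibration(n);K=c["intrinsics"];uv=np.asarray(uv,float).reshape(-1,1,2)
    s=cv2.undistortPoints(uv,K,np.array([c["k1"],0,0,0.])).reshape(-1,2)
    W=c["world_from_camera"]
    d=np.c_[s[:,0],-s[:,1],-np.ones(len(s))]
    return W[:3,3],d@W[:3,:3].T
def onz(n,uv,z):
    o,d=rays(n,uv); t=(z-o[2])/d[:,2]; return o+d*t[:,None]
def cloud(n,mask,dep):
    v,u=np.nonzero(mask&(dep>0)); o,d=rays(n,np.c_[u,v]); return o+d*dep[v,u][:,None]
def proj(n,P):
    c=calibration(n);W=c["world_from_camera"];q=(np.asarray(P).reshape(-1,3)-W[:3,3])@W[:3,:3]
    q=q*[1,-1,-1]
    return cv2.projectPoints(q,np.zeros(3),np.zeros(3),c["intrinsics"],np.array([c["k1"],0,0,0.]))[0].reshape(-1,2)
E
python3 - <<'E'
from h import *
H=dict(blue_pot=.048,orange_pot=.048,yellow_cap=.05,scoop=.042,tray=.006,caddy=.006,blue_well=.016,orange_well=.016,yellow_seat=.012,green_seat=.012)
out={}
for n in("top","side"):
    p,d=camera(n)
    for k,z in H.items():
        for r in silhouettes(k,n)[:4]:
            if r["conf"]<.3: continue
            m=r["pixels"]; c=cloud(n,m,d); out[f"{n}_{k}_{r['conf']:.2f}"]=c
            t=c[abs(c[:,2]-z)<.008]
            e=np.nan if len(t)<3 else np.r_[t.min(0)[:2]+t.max(0)[:2],]/2
            ex=np.nan if len(t)<3 else np.ptp(t,axis=0)[:2]
            print(n,k,round(r["conf"],2),np.round(r["rect"]),m.sum(),"topctr",np.round(e,4),"ext",np.round(ex,3),"zmax",c[:,2].max().round(3) if len(c) else None)
        for r in tip_of(k,n)[:3]:
            if r["conf"]>.3:
                z0={'tray':0,'caddy':0,'blue_well':.006,'orange_well':.006,'yellow_seat':.006,'green_seat':.006}.get(k,0)
                print("   tip",np.round(r["uv"]),round(r["conf"],2),onz(n,r["uv"],z0)[0].round(4))
E
```

```text
top blue_pot 0.93 [435. 290. 468. 310.] 518 topctr [ 0.4354 -0.3511] ext [0.051 0.057] zmax 0.054
top blue_pot 0.71 [164. 281. 184. 296.] 302 topctr [0.4444 0.334 ] ext [0.038 0.038] zmax 0.054
   tip [447. 299.] 0.74 [ 0.4428 -0.3518  0.    ]
top orange_pot 0.72 [165. 282. 184. 296.] 290 topctr [0.443 0.334] ext [0.036 0.038] zmax 0.054
   tip [178. 293.] 0.57 [0.4367 0.3284 0.    ]
top yellow_cap 0.54 [160. 217. 180. 236.] 318 topctr [0.5996 0.3529] ext [0.041 0.039] zmax 0.054
   tip [174. 233.] 0.72 [0.5928 0.3548 0.    ]
top scoop 0.74 [478. 237. 497. 250.] 145 topctr [ 0.568  -0.4528] ext [0.005 0.009] zmax 0.035
top scoop 0.69 [436. 234. 458. 253.] 267 topctr [ 0.5814 -0.3444] ext [0.045 0.054] zmax 0.047
   tip [481. 244.] 0.72 [ 0.5879 -0.4448  0.    ]
   tip [445. 247.] 0.52 [ 0.577  -0.3517  0.    ]
top tray 0.69 [346. 198. 388. 282.] 3388 topctr [ 0.5971 -0.1438] ext [0.223 0.114] zmax 0.045
top caddy 0.65 [218. 182. 282. 286.] 5233 topctr [0.5986 0.151 ] ext [0.273 0.155] zmax 0.08
   tip [254. 240.] 0.76 [0.5819 0.1457 0.    ]
   tip [444. 300.] 0.72 [ 0.4398 -0.3447  0
[... 1183 characters left out ...]
91. 266.] 3312 topctr [ 0.5963 -0.1442] ext [0.219 0.112] zmax 0.045
   tip [337. 232.] 0.71 [ 0.6011 -0.1515  0.    ]
side caddy 0.61 [178. 246. 324. 375.] 8967 topctr [0.6141 0.1135] ext [0.307 0.191] zmax 0.078
   tip [255. 319.] 0.87 [0.5834 0.1363 0.    ]
side blue_well 0.66 [215. 290. 256. 324.] 409 topctr [0.6284 0.1395] ext [0.078 0.079] zmax 0.02
   tip [234. 308.] 0.87 [0.6305 0.1405 0.006 ]
side orange_well 0.6 [257. 314. 284. 339.] 230 topctr [0.5453 0.1412] ext [0.046 0.061] zmax 0.019
   tip [270. 329.] 0.62 [0.5419 0.14   0.006 ]
   tip [309. 216.] 0.66 [ 0.6771 -0.1518  0.006 ]
   tip [365. 243.] 0.47 [ 0.5282 -0.1501  0.006 ]
   tip [396. 187.] 0.36 [ 0.5748 -0.3515  0.006 ]
```

```bash
python3 - <<'E'
from h import *
T=np.load("top0.npz");S=np.load("side0.npz")
a=cv2.resize(T["p"][220:265,425:505],None,fx=8,fy=8,interpolation=cv2.INTER_CUBIC)[:, :640]
b=cv2.resize(S["p"][145:200,370:440],None,fx=8,fy=8,interpolation=cv2.INTER_CUBIC)
w=max(a.shape[1],b.shape[1]); im=np.zeros((360,w,3),np.uint8)
im=np.vstack([cv2.copyMakeBorder(x,0,0,0,w-x.shape[1],cv2.BORDER_CONSTANT) for x in(a,b)])
im=cv2.resize(im,None,fx=.7,fy=.7)
cv2.imwrite("pics/scoops.png",im[:,:,::-1])
print(im.shape)
# ring fits by colour
def ring(n,D,cond,rect,z,r):
    p=D["p"].astype(int); m=np.zeros(p.shape[:2],bool); x0,y0,x1,y1=rect
    R,G,B=[p[y0:y1,x0:x1,i] for i in range(3)]
    m[y0:y1,x0:x1]=cond(R,G,B)
    v,u=np.nonzero(m); P=onz(n,np.c_[u,v],z)[:,:2]
    from scipy.optimize import least_squares
    s=least_squares(lambda q:np.hypot(P[:,0]-q[0],P[:,1]-q[1])-q[2],[*P.mean(0),r],loss="soft_l1",f_scale=.003)
    print(n,len(P),s.x.round(4),r); return s.x
blue=lambda R,G,B:(B-R>40)&(B-G>20)
ora=lambda R,G,B:(R-B>60)&(G<R*.65)
yel=lambda R,G,B:(R-B>30)&(G>.7*R)
gre=lambda R,G,B:(G-R>20)&(G-B>15)
for n,D,rs in(("top",T,[(235,200,280,240),(237,240,270,270),(350,196,385,226),(350,250,385,280)]),("side",S,[(210,285,262,328),(250,310,292,345),(290,203,332,234),(345,230,382,260)])):
    for c,rect,z,r in zip((blue,ora,yel,gre),rs,(.016,.016,.012,.012),(.037,.028,.0315,.0275)):
        ring(n,D,c,rect,z,r)
# object tops: blue, orange, yellow
E
```

```text
(560, 448, 3)
top 75 [0.6284 0.1403 0.0367] 0.037Traceback (most recent call last):
  File "<stdin>", line 25, in <module>
  File "<stdin>", line 15, in ring
  File "h.py", line 10, in onz
    o,d=rays(n,uv); t=(z-o[2])/d[:,2]; return o+d*t[:,None]
        ~~~~^^^^^^
  File "h.py", line 5, in rays
    s=cv2.undistortPoints(uv,K,np.array([c["k1"],0,0,0.])).reshape(-1,2)
      ~~~~~~~~~~~~~~~~~~~^^^^^^^^^^^^^^^^^^^^^^^^^^^^^^^^^
cv2.error: OpenCV(4.12.0) /io/opencv/modules/calib3d/src/undistort.dispatch.cpp:347: error: (-215:Assertion failed) CV_IS_MAT(_src) && CV_IS_MAT(_dst) && (_src->rows == 1 || _src->cols == 1) && (_dst->rows == 1 || _dst->cols == 1) && _src->cols + _src->rows - 1 == _dst->rows + _dst->cols - 1 && (CV_MAT_TYPE(_src->type) == CV_32FC2 || CV_MAT_TYPE(_src->type) == CV_64FC2) && (CV_MAT_TYPE(_dst->type) == CV_32FC2 || CV_MAT_TYPE(_dst->type) == CV_64FC2) in function 'cvUndistortPointsInternal'
```

View pics/scoops.png

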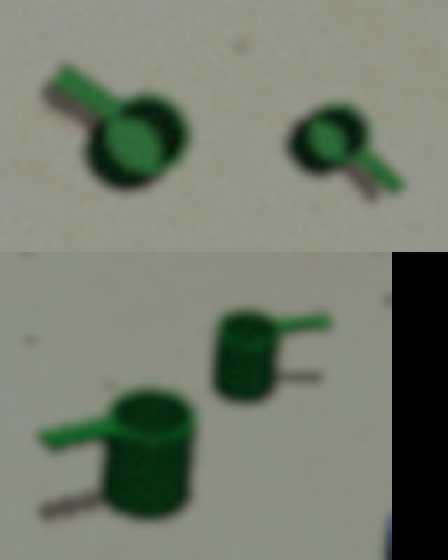

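The candidates are the larger scoop, at top (449,243) / side (397,180), and the smaller one, at top (485,245) / side (414,163). The larger is about 42 mm tall and the smaller about 30 mm, so the larger fits the description. The crop confirms the size difference. Next I'll refine the poses.

```bash
python3 - <<'E'
from h import *
from scipy.optimize import least_squares,minimize
T=np.load("top0.npz");S=np.load("side0.npz");D=dict(top=T,side=S)
c=lambda n:cv2.cvtColor(D[n]["p"],cv2.COLOR_RGB2HSV).astype(int)
HS={n:c(n) for n in D}
def msk(n,h0,h1,rect,smin=70,vmin=20):
    h=HS[n]; m=(h[...,0]>=h0)&(h[...,0]<=h1)&(h[...,1]>smin)&(h[...,2]>vmin)
    r=np.zeros_like(m);x0,y0,x1,y1=rect;r[y0:y1,x0:x1]=1;return m&r
for name,h,z,r,rt,rs in(("bw",(100,130),.016,.037,(235,200,280,240),(210,285,262,328)),("ow",(3,22),.016,.028,(237,240,270,270),(250,310,292,345)),("ys",(20,35),.012,.0315,(350,196,385,226),(290,203,332,234)),("gs",(45,85),.012,.0275,(350,250,385,280),(345,230,382,260))):
  for n,rc in(("top",rt),("side",rs)):
    v,u=np.nonzero(msk(n,*h,rc)); P=onz(n,np.c_[u,v],z)[:,:2]
    s=least_squares(lambda q:np.hypot(P[:,0]-q[0],P[:,1]-q[1])-q[2],[*P.mean(0),r],loss="soft_l1",f_scale=.003)
    print(name,n,len(P),s.x.round(4),r)
# solids: hull-silhouette fits using both cameras' coloured masks
t=np.linspace(0,2*np.pi,60)
def cyl(x,y,rings): return np.vstack([np.c_[x+r*np.cos(t),y+r*np.sin(t),0*t+z] for r,z in rings])
def fit(name,ms,model,x0):
    def cost(q):
        e=0
        for n,m in ms.items():
            S8=8;ys,xs=np.nonzero(m);x1,y1=xs.min()-12,ys.min()-12;w,hh=np.ptp(xs)+24,np.ptp(ys)+24
            im=np.zeros((hh*S8,w*S8),np.uint8)
            for P in model(q):
                uv=((proj(n,P)-[x1,y1]+.5)*S8).round().astype(np.int32)
                cv2.fillConvexPoly(im,cv2.convexHull(uv),255)
            a=cv2.resize(im,(w,hh),interpolation=cv2.INTER_AREA)/255.
            e+=abs(a-m[y1:y1+hh,x1:x1+w]).sum()
        return e
    best=minimize(cost,x0,method="Nelder-Mead",options=dict(initial_simplex=np.vstack([x0]+[np.array(x0)+d for d in np.diag([.008,.008]+[.4]*(len(x0)-2))]),xatol=1e-4,fatol=.1))
    print(name,{n:int(m.sum()) for n,m in ms.items()},best.x.round(4),"cost",round(best.fun,1)); return best.x
ms=lambda h,a,b,**k:dict(top=msk("top",*h,a,**k),side=msk("side",*h,b,**k))
y=ms((18,35),(155,212,186,242),(132,365,180,412))
fit("cap",y,lambda q:[cyl(q[0],q[1],[(.023,0),(.023,.04),(.017,.047),(.008,.05)])],[.6,.355])
for nm,h,a,b,r,x0 in(("blue",(100,130),(430,285,475,318),(432,180,472,222),.028,[.436,-.351]),("orange",(3,20),(158,275,190,302),(218,405,258,455),.02,[.443,.334])):
    m=ms(h,a,b)
    for zl in(.034,.038,): fit(nm+str(zl),m,lambda q:[cyl(q[0],q[1],[(r,zl),(r,.048)])],x0)
def sc(R,H,L):
    def f(q):
        d=np.array([np.cos(q[2]),np.sin(q[2])]);n=np.array([-d[1],d[0]])
        xy=np.array(q[:2]); c=[xy+d*a+n*b for a in(.017,L) for b in(-.006,.006)]
        return [cyl(q[0],q[1],[(R,0),(R,H)]),np.array([[*p,z] for p in c for z in(H-.004,H)])]
    return f
m=ms((45,90),(428,228,464,260),(373,160,408,196))
fit("scoop",m,sc(.019,.042,.048),[.58,-.35,.8])
fit("scoop_small?",m,sc(.015,.033,.038),[.58,-.35,.8])
E
```

```text
bw top 126 [0.6281 0.14   0.0366] 0.037
bw side 345 [0.627  0.142  0.0369] 0.037
ow top 103 [0.5385 0.142  0.0275] 0.028
ow side 203 [0.5373 0.144  0.0273] 0.028
ys top 147 [ 0.6653 -0.1455  0.0313] 0.0315
ys side 223 [ 0.6643 -0.1442  0.0312] 0.0315
gs top 33 [ 0.5257 -0.1402  0.0272] 0.0275
gs side 175 [ 0.525  -0.139   0.0273] 0.0275
cap {'top': 339, 'side': 905} [0.6032 0.3552] cost 95.4
blue0.034 {'top': 429, 'side': 428} [ 0.4371 -0.3498] cost 78.9
blue0.038 {'top': 429, 'side': 428} [ 0.4366 -0.3489] cost 75.6
orange0.034 {'top': 243, 'side': 592} [0.4442 0.3343] cost 45.9
orange0.038 {'top': 243, 'side': 592} [0.4436 0.3347] cost 61.8
scoop {'top': 248, 'side': 342} [ 0.5804 -0.3569  1.0787] cost 166.4
scoop_small? {'top': 248, 'side': 342} [ 0.5799 -0.3575  0.9385] cost 158.3
```

```bash
python3 - <<'E'
from h import *
from scipy.optimize import minimize
D={n:np.load(n+"0.npz") for n in("top","side")}
t=np.linspace(0,2*np.pi,60)
def model(q):
    s=q[3];R,H,L=.019*s,.042*s,.048*s
    d=np.array([np.cos(q[2]),np.sin(q[2])]);n=np.array([-d[1],d[0]]);xy=np.array(q[:2])
    return [np.vstack([np.c_[xy[0]+R*np.cos(t),xy[1]+R*np.sin(t),0*t+z] for z in(0,H)]),
     np.array([[*(xy+d*a+n*b*s),z] for a in(.9*R,L) for b in(-.006,.006) for z in(H-.004*s,H)])]
for nm,rt,rs,x0 in(("A",(428,228,466,258),(373,160,408,196),[.58,-.35,.9,1]),("B",(473,232,502,260),(405,148,434,176),[.588,-.44,-2.3,.75])):
  ms={}
  for n,r in(("top",rt),("side",rs)):
    p=D[n]["p"].astype(int);m=(p[...,1]-p[...,0]>15)&(p[...,1]-p[...,2]>8);k=np.zeros_like(m);k[r[1]:r[3],r[0]:r[2]]=1;ms[n]=m&k
  def cost(q,dump=None):
    e=0;out=[]
    for n,m in ms.items():
        ys,xs=np.nonzero(m);x1,y1=xs.min()-12,ys.min()-12;w,h=np.ptp(xs)+24,np.ptp(ys)+24
        im=np.zeros((h*8,w*8),np.uint8)
        for P in model(q): cv2.fillConvexPoly(im,cv2.convexHull(((proj(n,P)-[x1,y1]+.5)*8).round().astype(np.int32)),255)
        a=cv2.resize(im,(w,h),interpolation=cv2.INTER_AREA)/255.;e+=abs(a-m[y1:y1+h,x1:x1+w]).sum()
        if dump:
            c=cv2.resize(D[n]["p"][y1:y1+h,x1:x1+w].copy(),None,fx=8,fy=8); cs,_=cv2.findContours(im,0,1);cv2.drawContours(c,cs,-1,(255,0,0),1)
            out.append(cv2.copyMakeBorder(c,0,480-h*8 if h<60 else 0,0,0,cv2.BORDER_CONSTANT))
    if dump: cv2.imwrite(dump,np.hstack(out)[:,:,::-1])
    return e
  best=None
  for a in(x0[2]-.5,x0[2],x0[2]+.5):
   x=np.array(x0);x[2]=a
   b=minimize(cost,x,method="Nelder-Mead",options=dict(initial_simplex=np.vstack([x]+[x+d for d in np.diag([.008,.008,.3,.15])]),maxiter=300))
   if best is None or b.fun<best.fun:best=b
  print(nm,best.x.round(4),round(best.fun,1),{n:int(m.sum()) for n,m in ms.items()});cost(best.x,f"pics/fit{nm}.png")
E
```

```text
A [ 0.5808 -0.358   1.0373  0.94  ] 93.8 {'top': 276, 'side': 378}Traceback (most recent call last):
  File "<stdin>", line 29, in <module>
    res = _minimize_neldermead(fun, x0, args, callback, bounds=bounds,
                               **options)
    fxr = func(xr)
    fx = function(np.copy(x), *(wrapper_args + args))
  File "<stdin>", line 19, in cost
  File "h.py", line 14, in proj
    c=calibration(n);W=c["world_from_camera"];q=(np.asarray(P).reshape(-1,3)-W[:3,3])@W[:3,:3]
ValueError: time passes only in moves, steps and waits
```

View pics/fitA.png

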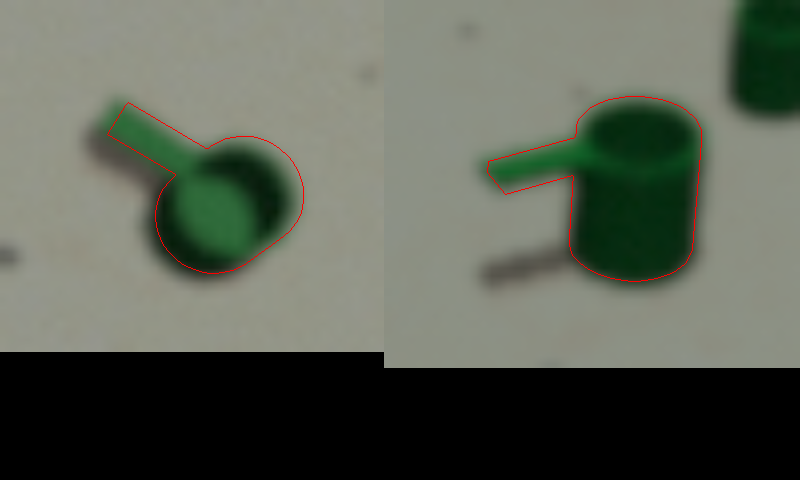

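The fit overlay in the side view (390,178) matches the nominal scoop size, with a scale of about 0.95. So the scoop meant is at about (0.580,-0.357), with its handle at a yaw of about 1.0. Now for the planning helper.

```bash
cat > plan.py <<'E'
import sys,numpy as np
from cell import telemetry
from scipy.spatial.transform import Rotation as Ro
# args: x y zgrasp yaw
x,y,z,yaw=map(float,sys.argv[1:5])
s=telemetry.state();R=Ro.from_euler("xyz",s["orientation"]);T=Ro.from_euler("xyz",[np.pi,0,yaw])
d=R.inv().apply(np.array([x,y,z+.054])-s["tcp_pos"])*1e3
r=(R.inv()*T).as_rotvec()
print("t",round(s["time_s"],2),"tcp",s["tcp_pos"].round(4),"rpy",s["orientation"].round(3),"gap",round(s["finger_gap"],4),"F",s["contact_force"].round(1))
print("shift mm",d.round(1),"turn",r.round(3))
E
python3 plan.py .4365 -.3495 .15 0
```

```text
t 2.2 tcp [ 0.2702 -0.5912  0.3039] rpy [-3.142  0.     0.429] gap 0.0855 F [0.7 0.4 0. ]
shift mm [ 251.7 -150.6   99.9] turn [-0.     0.     0.429]
```

Emit:
{"fn": "servo_tool", "kwargs": {
  "targets": [
    [25, -15, 10, 0, 0, 0.043],
    [63, -38, 25, 0, 0, 0.107],
    [101, -60, 40, 0, 0, 0.172],
    [139, -83, 55, 0, 0, 0.236],
    [176, -105, 70, 0, 0, 0.3],
    [214, -128, 85, 0, 0, 0.365],
    [240, -143, 95, 0, 0, 0.408],
    [251.7, -150.6, 99.9, 0, 0, 0.429],
    [251.7, -150.6, 99.9, 0, 0, 0.429],
    [251.7, -150.6, 99.9, 0, 0, 0.429]
  ],
  "fingers": 1
}}

```text
time_s: 3.45
tcp_pos: [0.4365, -0.3501, 0.2045]
orientation: [3.141, -0.0, -0.0]
contact_force: [-0.6, 0.5, 0.2]
finger_gap: 0.0857
```

```bash
python3 plan.py .4365 -.3495 .033 0; python3 - <<'E'
from h import *
for n in("side","top"):
    p,d=camera(n); c=proj(n,[.4365,-.3495,.1])[0].astype(int)
    x,y=max(c[0]-60,0),max(c[1]-60,0)
    cv2.imwrite(f"pics/{n}1.png",cv2.resize(p[y:y+120,x:x+120],None,fx=4,fy=4)[:,:,::-1])
E
```

```text
t 3.45 tcp [ 0.4365 -0.3501  0.2045] rpy [ 3.141 -0.    -0.   ] gap 0.0857 F [-0.6  0.5  0.2]
shift mm [  0.   -0.6 117.5] turn [ 0.001 -0.    -0.   ]
```

View pics/side1.png

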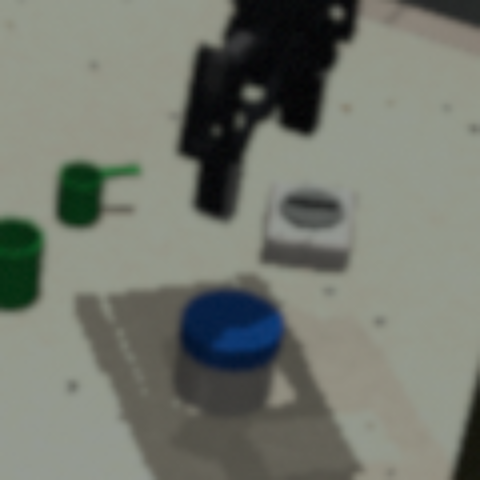

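View pics/top1.png

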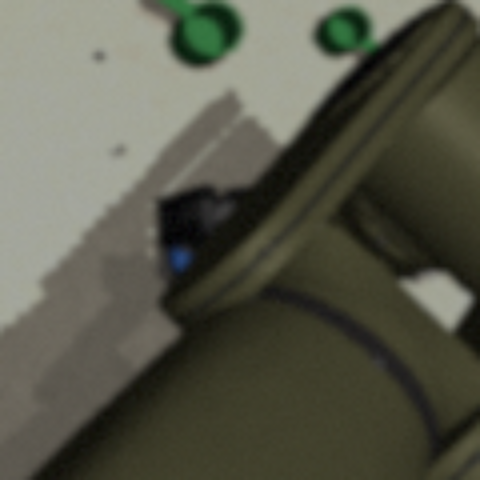

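The gripper hangs over the blue pot, with the fingers open along world y either side of it (side crop ≈ 230,330). I'll descend and close.

Emit:
{"fn": "servo_tool", "kwargs": {
  "targets": [
    [0, -0.6, 20, 0, 0, 0],
    [0, -0.6, 50, 0, 0, 0],
    [0, -0.6, 80, 0, 0, 0],
    [0, -0.6, 100, 0, 0, 0],
    [0, -0.6, 112, 0, 0, 0],
    [0, -0.6, 117.5, 0, 0, 0],
    [0, -0.6, 117.5, 0, 0, 0],
    [0, -0.6, 117.5, 0, 0, 0]
  ]
}}

```text
time_s: 4.55
tcp_pos: [0.4371, -0.3494, 0.0876]
orientation: [3.14, -0.001, -0.0]
contact_force: [-0.6, 0.3, -0.0]
finger_gap: 0.0855
```

Emit:
{"fn": "servo_tool", "kwargs": {
  "targets": [
    [0, 0, 0, 0, 0, 0],
    [0, 0, 0, 0, 0, 0],
    [0, 0, 0, 0, 0, 0],
    [0, 0, 0, 0, 0, 0],
    [0, 0, 0, 0, 0, 0],
    [0, 0, 0, 0, 0, 0],
    [0, 0, 0, 0, 0, 0],
    [0, 0, 0, 0, 0, 0]
  ],
  "fingers": 0
}}

```text
time_s: 5.55
tcp_pos: [0.4371, -0.3496, 0.0876]
orientation: [3.14, -0.001, -0.0]
contact_force: [-0.2, -1.1, 6.3]
finger_gap: 0.0549
```

Emit:
{"fn": "servo_tool", "kwargs": {
  "targets": [
    [0, 0, -10, 0, 0, 0],
    [0, 0, -35, 0, 0, 0],
    [0, 0, -70, 0, 0, 0],
    [0, 0, -105, 0, 0, 0],
    [0, 0, -130, 0, 0, 0],
    [0, 0, -140, 0, 0, 0],
    [0, 0, -140, 0, 0, 0]
  ]
}}

```text
time_s: 6.42
tcp_pos: [0.4364, -0.3488, 0.2265]
orientation: [3.141, -0.0, -0.0]
contact_force: [0.6, -0.1, -1.0]
finger_gap: 0.0544
```

```bash
python3 plan.py .6276 .141 .16 -.022; python3 - <<'E'
from h import *
p,d=camera("side"); c=proj("side",[.4365,-.3495,.15])[0].astype(int)
x,y=max(c[0]-70,0),max(c[1]-60,0)
cv2.imwrite("pics/side2.png",cv2.resize(p[y:y+130,x:x+130],None,fx=4,fy=4)[:,:,::-1])
E
```

```text
t 6.42 tcp [ 0.4364 -0.3488  0.2265] rpy [ 3.141 -0.    -0.   ] gap 0.0544 F [ 0.6 -0.1 -1. ]
shift mm [ 191.1 -489.9   12.5] turn [ 0.    -0.     0.022]
```

View pics/side2.png

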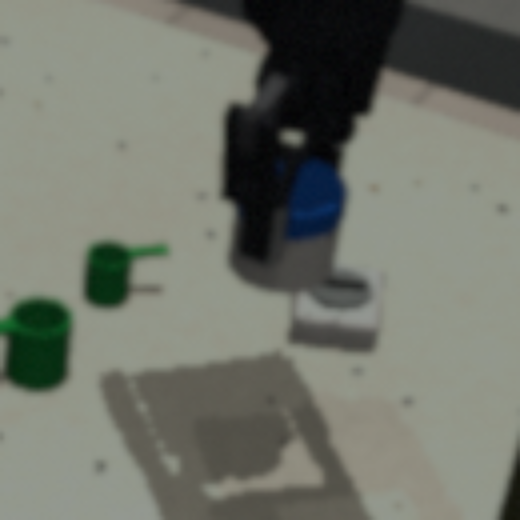

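The pot is held upright (gap 54 mm; in the crop at 290,220). I'll carry it over the blue ring.

Emit:
{"fn": "servo_tool", "kwargs": {
  "targets": [
    [8, -20, 0, 0, 0, 0],
    [23, -60, 0, 0, 0, 0],
    [43, -110, 0, 0, 0, 0],
    [62, -160, 0, 0, 0, 0],
    [82, -210, 0, 0, 0, 0],
    [101, -260, 0, 0, 0, 0],
    [121, -310, 0, 0, 0, 0.01],
    [140, -360, 3, 0, 0, 0.022],
    [160, -410, 6, 0, 0, 0.022],
    [175, -450, 9, 0, 0, 0.022],
    [186, -477, 11, 0, 0, 0.022],
    [191, -490, 12.5, 0, 0, 0.022],
    [191, -490, 12.5, 0, 0, 0.022],
    [191, -490, 12.5, 0, 0, 0.022],
    [191, -490, 12.5, 0, 0, 0.022]
  ]
}}

```text
time_s: 8.35
tcp_pos: [0.6275, 0.14, 0.2142]
orientation: [3.141, -0.0, -0.024]
contact_force: [-0.7, 0.7, -0.4]
finger_gap: 0.0546
```

```bash
python3 plan.py .6276 .141 .041 -.022; python3 - <<'E'
from h import *
p,d=camera("side"); 
cv2.imwrite("pics/side3.png",cv2.resize(p[190:400,120:360],None,fx=2.8,fy=2.8)[:,:,::-1])
E
```

```text
t 8.35 tcp [0.6275 0.14   0.2142] rpy [ 3.141 -0.    -0.024] gap 0.0546 F [-0.7  0.7 -0.4]
shift mm [ 1.000e-01 -1.000e+00  1.192e+02] turn [ 0.    -0.    -0.002]
```

View pics/side3.png

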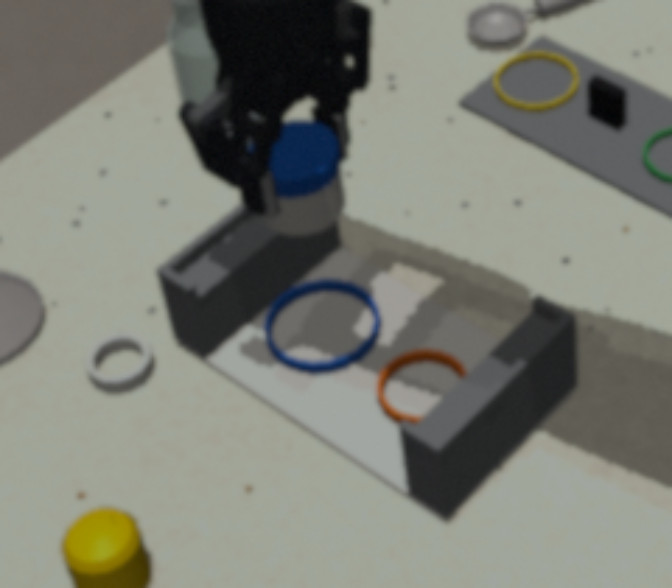

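The pot hangs above the blue ring, which is at (322,325) in the crop. I'll lower it slowly.

Emit:
{"fn": "servo_tool", "kwargs": {
  "targets": [
    [0, -1, 10, 0, 0, 0],
    [0, -1, 30, 0, 0, 0],
    [0, -1, 55, 0, 0, 0],
    [0, -1, 80, 0, 0, 0],
    [0, -1, 98, 0, 0, 0],
    [0, -1, 109, 0, 0, 0],
    [0, -1, 115, 0, 0, 0],
    [0, -1, 118, 0, 0, 0],
    [0, -1, 119, 0, 0, 0],
    [0, -1, 119, 0, 0, 0],
    [0, -1, 119, 0, 0, 0]
  ]
}}

```text
time_s: 9.78
tcp_pos: [0.6279, 0.1421, 0.0956]
orientation: [-3.141, -0.001, -0.022]
contact_force: [0.6, 0.6, -1.3]
finger_gap: 0.0547
```

Emit:
{"fn": "servo_tool", "kwargs": {
  "targets": [
    [0, 0, 0.5, 0, 0, 0],
    [0, 0, 1, 0, 0, 0],
    [0, 0, 1, 0, 0, 0]
  ]
}}

```text
time_s: 10.15
tcp_pos: [0.6276, 0.142, 0.0939]
orientation: [3.142, 0.0, -0.022]
contact_force: [0.3, -1.1, -1.1]
finger_gap: 0.0545
```

```bash
python3 plan.py .6276 .141 .041 -.022; python3 - <<'E'
from h import *
p,d=camera("side"); 
cv2.imwrite("pics/side4.png",cv2.resize(p[190:400,120:360],None,fx=2.8,fy=2.8)[:,:,::-1])
E
```

```text
t 10.15 tcp [0.6276 0.142  0.0939] rpy [ 3.142  0.    -0.022] gap 0.0545 F [ 0.3 -1.1 -1.1]
shift mm [ 0.   1.  -1.1] turn [ 0.  0. -0.]
```

View pics/side4.png

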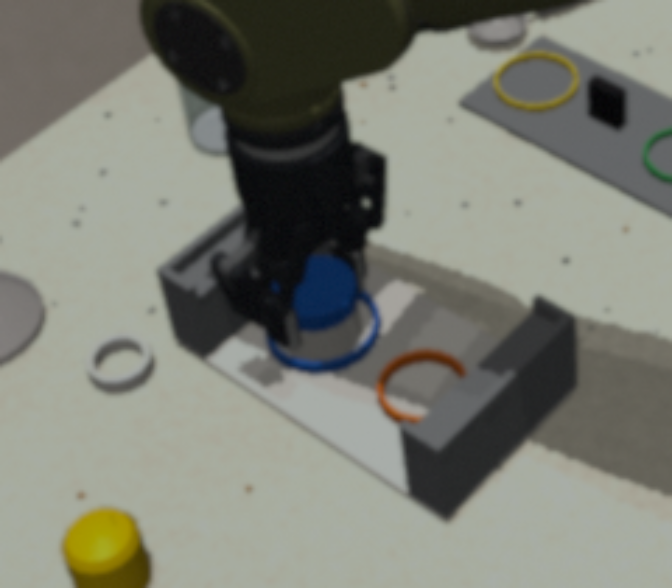

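Emit:
{"fn": "servo_tool", "kwargs": {
  "targets": [
    [0, 0, 0.4, 0, 0, 0],
    [0, 0, 0.8, 0, 0, 0],
    [0, 0, 0.8, 0, 0, 0]
  ]
}}

```text
time_s: 10.58
tcp_pos: [0.6277, 0.142, 0.0937]
orientation: [3.142, 0.0, -0.022]
contact_force: [-3.1, -0.7, 3.1]
finger_gap: 0.0548
```

The force shows the pot touching the floor (about 4 N change). I'll release and lift.

Emit:
{"fn": "servo_tool", "kwargs": {
  "targets": [
    [0, 0, 0, 0, 0, 0],
    [0, 0, 0, 0, 0, 0],
    [0, 0, 0, 0, 0, 0],
    [0, 0, 0, 0, 0, 0],
    [0, 0, 0, 0, 0, 0],
    [0, 0, 0, 0, 0, 0]
  ],
  "fingers": 1
}}

```text
time_s: 11.32
tcp_pos: [0.6276, 0.142, 0.0932]
orientation: [-3.142, -0.0, -0.022]
contact_force: [0.1, -0.1, 0.0]
finger_gap: 0.0853
```

Emit:
{"fn": "servo_tool", "kwargs": {
  "targets": [
    [0, 0, -5, 0, 0, 0],
    [0, 0, -20, 0, 0, 0],
    [0, 0, -45, 0, 0, 0],
    [0, 0, -75, 0, 0, 0],
    [0, 0, -100, 0, 0, 0],
    [0, 0, -115, 0, 0, 0],
    [0, 0, -120, 0, 0, 0],
    [0, 0, -120, 0, 0, 0]
  ]
}}

```text
time_s: 12.32
tcp_pos: [0.6275, 0.142, 0.213]
orientation: [3.142, 0.0, -0.022]
contact_force: [-0.9, -0.0, -0.1]
finger_gap: 0.0854
```

```bash
python3 plan.py .444 .3343 .15 0
```

```text
t 12.32 tcp [0.6275 0.142  0.213 ] rpy [ 3.142  0.    -0.022] gap 0.0854 F [-0.9 -0.  -0.1]
shift mm [-187.7 -188.2    9. ] turn [ 0.     0.    -0.022]
```

Emit:
{"fn": "servo_tool", "kwargs": {
  "targets": [
    [-15, -15, 0, 0, 0, 0],
    [-45, -45, 0, 0, 0, 0],
    [-80, -80, 0, 0, 0, 0],
    [-115, -115, 3, 0, 0, -0.022],
    [-145, -145, 6, 0, 0, -0.022],
    [-170, -170, 8, 0, 0, -0.022],
    [-184, -184, 9, 0, 0, -0.022],
    [-187.7, -188.2, 9, 0, 0, -0.022],
    [-187.7, -188.2, 9, 0, 0, -0.022],
    [-187.7, -188.2, 9, 0, 0, -0.022]
  ]
}}

```text
time_s: 13.58
tcp_pos: [0.4449, 0.3338, 0.2043]
orientation: [3.141, -0.0, -0.001]
contact_force: [0.3, -0.4, 0.1]
finger_gap: 0.0855
```

```bash
python3 plan.py .444 .3343 .033 0;  python3 - <<'E'
from h import *
p,d=camera("side"); 
cv2.imwrite("pics/side5.png",cv2.resize(p[230:480,120:400],None,fx=2.4,fy=2.4)[:,:,::-1])
E
```

```text
t 13.57 tcp [0.4449 0.3338 0.2043] rpy [ 3.141e+00 -0.000e+00 -1.000e-03] gap 0.0855 F [ 0.3 -0.4  0.1]
shift mm [ -0.9  -0.6 117.3] turn [ 0.    -0.    -0.001]
```

View pics/side5.png

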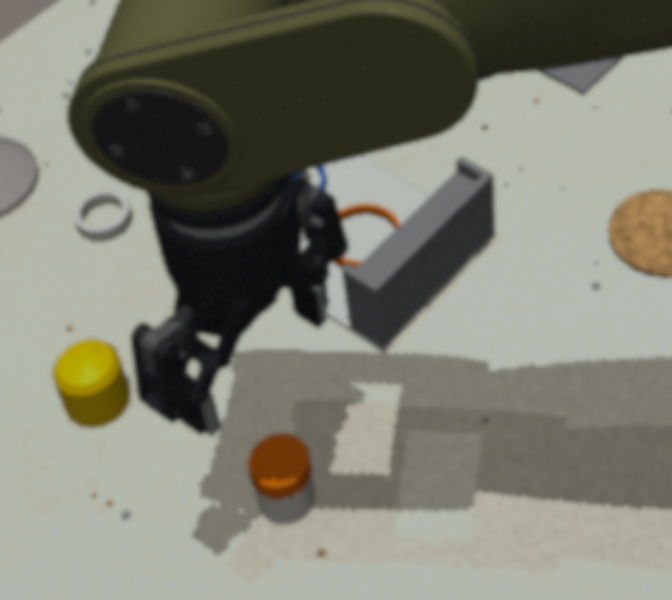

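The open gripper hangs over the orange pot, which is at (282,465) in the crop. I'll descend, close and lift.

Emit:
{"fn": "servo_tool", "kwargs": {
  "targets": [
    [-0.5, -0.6, 20, 0, 0, 0],
    [-0.5, -0.6, 50, 0, 0, 0],
    [-0.5, -0.6, 80, 0, 0, 0],
    [-0.5, -0.6, 100, 0, 0, 0],
    [-0.5, -0.6, 112, 0, 0, 0],
    [-0.5, -0.6, 117, 0, 0, 0],
    [-0.5, -0.6, 117, 0, 0, 0],
    [-0.5, -0.6, 117, 0, 0, 0]
  ]
}}

```text
time_s: 14.62
tcp_pos: [0.4443, 0.3354, 0.0883]
orientation: [-3.141, -0.002, -0.0]
contact_force: [-0.6, 0.7, 0.5]
finger_gap: 0.0857
```

Emit:
{"fn": "servo_tool", "kwargs": {
  "targets": [
    [0, 0, 0, 0, 0, 0],
    [0, 0, 0, 0, 0, 0],
    [0, 0, 0, 0, 0, 0],
    [0, 0, 0, 0, 0, 0],
    [0, 0, 0, 0, 0, 0],
    [0, 0, 0, 0, 0, 0],
    [0, 0, 0, 0, 0, 0],
    [0, 0, 0, 0, 0, 0]
  ],
  "fingers": 0
}}

```text
time_s: 15.62
tcp_pos: [0.4441, 0.3352, 0.0878]
orientation: [-3.141, -0.001, -0.0]
contact_force: [-0.0, -0.1, 4.7]
finger_gap: 0.0385
```

Emit:
{"fn": "servo_tool", "kwargs": {
  "targets": [
    [0, 0, -10, 0, 0, 0],
    [0, 0, -35, 0, 0, 0],
    [0, 0, -70, 0, 0, 0],
    [0, 0, -105, 0, 0, 0],
    [0, 0, -130, 0, 0, 0],
    [0, 0, -140, 0, 0, 0],
    [0, 0, -140, 0, 0, 0]
  ]
}}

```text
time_s: 16.5
tcp_pos: [0.4436, 0.3349, 0.2272]
orientation: [-3.142, -0.0, -0.0]
contact_force: [-0.9, -0.3, -0.7]
finger_gap: 0.0386
```

```bash
python3 plan.py .538 .143 .16 -.022
```

```text
t 16.5 tcp [0.4436 0.3349 0.2272] rpy [-3.142 -0.    -0.   ] gap 0.0386 F [-0.9 -0.3 -0.7]
shift mm [ 94.5 191.8  13.2] turn [-0.    -0.     0.022]
```

Emit:
{"fn": "servo_tool", "kwargs": {
  "targets": [
    [8, 15, 0, 0, 0, 0],
    [22, 45, 0, 0, 0, 0],
    [40, 80, 0, 0, 0, 0],
    [58, 117, 4, 0, 0, 0.022],
    [73, 148, 8, 0, 0, 0.022],
    [86, 175, 11, 0, 0, 0.022],
    [93, 188, 13, 0, 0, 0.022],
    [94.5, 191.8, 13, 0, 0, 0.022],
    [94.5, 191.8, 13, 0, 0, 0.022],
    [94.5, 191.8, 13, 0, 0, 0.022],
    [94.5, 191.8, 13, 0, 0, 0.022]
  ]
}}

```text
time_s: 17.88
tcp_pos: [0.5379, 0.1438, 0.2144]
orientation: [-3.141, -0.0, -0.021]
contact_force: [0.1, -0.7, 0.3]
finger_gap: 0.0385
```

```bash
python3 plan.py .538 .143 .041 -.022;  python3 - <<'E'
from h import *
p,d=camera("side"); 
cv2.imwrite("pics/side6.png",cv2.resize(p[190:400,120:360],None,fx=2.8,fy=2.8)[:,:,::-1])
E
```

```text
t 17.88 tcp [0.5379 0.1438 0.2144] rpy [-3.141 -0.    -0.021] gap 0.0385 F [ 0.1 -0.7  0.3]
shift mm [1.000e-01 8.000e-01 1.194e+02] turn [-0.    -0.     0.001]
```

View pics/side6.png

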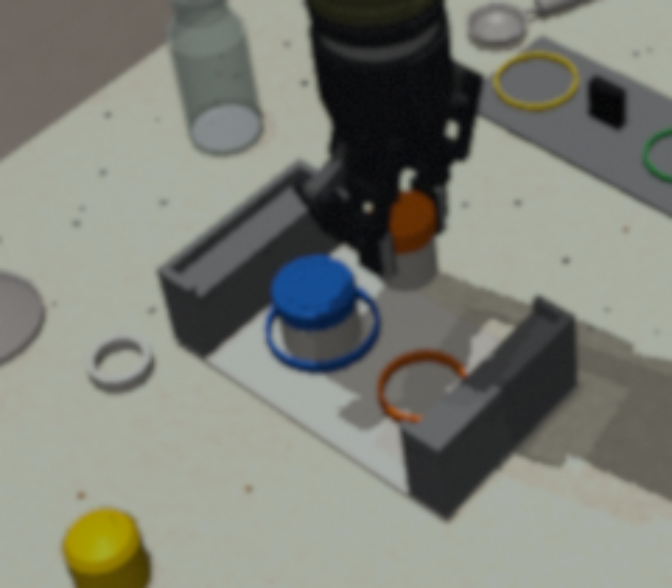

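The blue pot stands in its ring (315,310) and the orange pot is held over its own ring (425,385). I'll lower it.

Emit:
{"fn": "servo_tool", "kwargs": {
  "targets": [
    [0, 0.8, 10, 0, 0, 0],
    [0, 0.8, 30, 0, 0, 0],
    [0, 0.8, 55, 0, 0, 0],
    [0, 0.8, 80, 0, 0, 0],
    [0, 0.8, 98, 0, 0, 0],
    [0, 0.8, 109, 0, 0, 0],
    [0, 0.8, 115, 0, 0, 0],
    [0, 0.8, 118, 0, 0, 0],
    [0, 0.8, 119, 0, 0, 0],
    [0, 0.8, 119.5, 0, 0, 0],
    [0, 0.8, 120, 0, 0, 0],
    [0, 0.8, 120, 0, 0, 0]
  ]
}}

```text
time_s: 19.42
tcp_pos: [0.5382, 0.1423, 0.0944]
orientation: [-3.142, -0.0, -0.022]
contact_force: [-0.0, 0.1, -0.6]
finger_gap: 0.0386
```

Emit:
{"fn": "servo_tool", "kwargs": {
  "targets": [
    [0, 0, 0.4, 0, 0, 0],
    [0, 0, 0.8, 0, 0, 0],
    [0, 0, 0.8, 0, 0, 0]
  ]
}}

```text
time_s: 19.8
tcp_pos: [0.5382, 0.1424, 0.0938]
orientation: [3.142, 0.0, -0.022]
contact_force: [-2.5, -0.5, 3.3]
finger_gap: 0.0385
```

Contact. I'll release and lift.

Emit:
{"fn": "servo_tool", "kwargs": {
  "targets": [
    [0, 0, 0, 0, 0, 0],
    [0, 0, 0, 0, 0, 0],
    [0, 0, 0, 0, 0, 0],
    [0, 0, 0, 0, 0, 0],
    [0, 0, 0, 0, 0, 0],
    [0, 0, 0, 0, 0, 0],
    [0, 0, 0, 0, 0, 0]
  ],
  "fingers": 1
}}

```text
time_s: 20.68
tcp_pos: [0.5381, 0.1423, 0.0934]
orientation: [-3.142, -0.0, -0.022]
contact_force: [-0.3, -0.1, 1.0]
finger_gap: 0.0855
```

Emit:
{"fn": "servo_tool", "kwargs": {
  "targets": [
    [0, 0, -5, 0, 0, 0],
    [0, 0, -20, 0, 0, 0],
    [0, 0, -45, 0, 0, 0],
    [0, 0, -75, 0, 0, 0],
    [0, 0, -100, 0, 0, 0],
    [0, 0, -115, 0, 0, 0],
    [0, 0, -120, 0, 0, 0],
    [0, 0, -120, 0, 0, 0]
  ]
}}

```text
time_s: 21.68
tcp_pos: [0.5379, 0.1423, 0.2132]
orientation: [3.142, 0.0, -0.022]
contact_force: [-0.4, 0.2, -0.2]
finger_gap: 0.0856
```

```bash
python3 plan.py .595 -.1422 .15 -.038
```

```text
t 21.68 tcp [0.5379 0.1423 0.2132] rpy [ 3.142  0.    -0.022] gap 0.0856 F [-0.4  0.2 -0.2]
shift mm [ 63.4 283.1   9.2] turn [0.    0.    0.016]
```

Emit:
{"fn": "servo_tool", "kwargs": {
  "targets": [
    [4, 18, 0, 0, 0, 0],
    [12, 55, 0, 0, 0, 0],
    [22, 100, 0, 0, 0, 0],
    [33, 147, 0, 0, 0, 0.01],
    [43, 193, 4, 0, 0, 0.016],
    [53, 235, 6, 0, 0, 0.016],
    [60, 266, 8, 0, 0, 0.016],
    [63, 280, 9, 0, 0, 0.016],
    [63.4, 283.1, 9, 0, 0, 0.016],
    [63.4, 283.1, 9, 0, 0, 0.016],
    [63.4, 283.1, 9, 0, 0, 0.016]
  ]
}}

```text
time_s: 23.05
tcp_pos: [0.5951, -0.1411, 0.2044]
orientation: [-3.141, 0.0, -0.037]
contact_force: [0.3, 0.1, 0.1]
finger_gap: 0.0852
```

```bash
python3 plan.py .595 -.1422 .029 -.038;  python3 - <<'E'
from h import *
p,d=camera("side"); 
cv2.imwrite("pics/side7.png",cv2.resize(p[140:390,170:440],None,fx=2.4,fy=2.4)[:,:,::-1])
E
```

```text
t 23.05 tcp [ 0.5951 -0.1411  0.2044] rpy [-3.141  0.    -0.037] gap 0.0852 F [0.3 0.1 0.1]
shift mm [-1.000e-01  1.100e+00  1.214e+02] turn [-0.     0.     0.001]
```

View pics/side7.png

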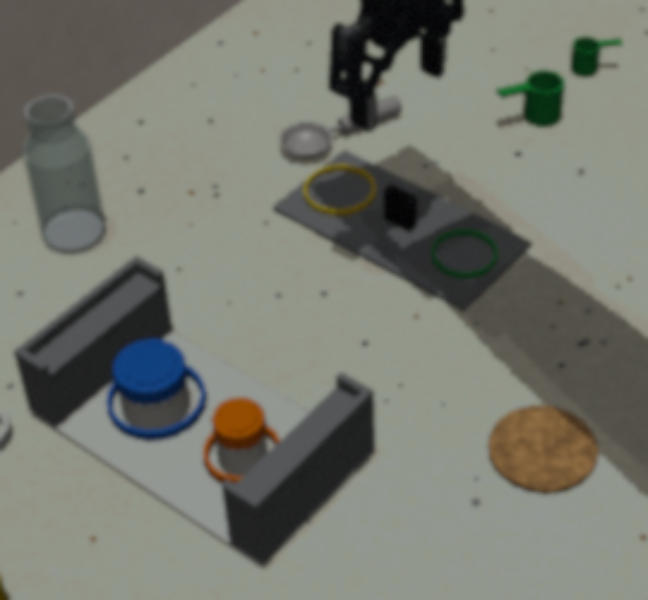

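Both pots stand in their rings (150,385 and 240,435), and the gripper is over the tray's grip block (400,207). Descending.

Emit:
{"fn": "servo_tool", "kwargs": {
  "targets": [
    [0, 1, 20, 0, 0, 0],
    [0, 1, 50, 0, 0, 0],
    [0, 1, 80, 0, 0, 0],
    [0, 1, 100, 0, 0, 0],
    [0, 1, 114, 0, 0, 0],
    [0, 1, 119.5, 0, 0, 0],
    [0, 1, 119.5, 0, 0, 0],
    [0, 1, 119.5, 0, 0, 0]
  ],
  "fingers": 0.6
}}

```text
time_s: 24.1
tcp_pos: [0.5959, -0.1434, 0.0861]
orientation: [3.141, -0.002, -0.038]
contact_force: [-0.5, 0.2, -1.0]
finger_gap: 0.0516
```

Emit:
{"fn": "servo_tool", "kwargs": {
  "targets": [
    [0, 0, 0, 0, 0, 0],
    [0, 0, 0, 0, 0, 0],
    [0, 0, 0, 0, 0, 0],
    [0, 0, 0, 0, 0, 0],
    [0, 0, 0, 0, 0, 0],
    [0, 0, 0, 0, 0, 0],
    [0, 0, 0, 0, 0, 0],
    [0, 0, 0, 0, 0, 0]
  ],
  "fingers": 0
}}

```text
time_s: 25.1
tcp_pos: [0.5956, -0.1433, 0.0856]
orientation: [3.141, -0.001, -0.038]
contact_force: [-1.5, 0.7, 5.5]
finger_gap: 0.0112
```

Emit:
{"fn": "servo_tool", "kwargs": {
  "targets": [
    [0, 0, -5, 0, 0, 0],
    [0, 0, -20, 0, 0, 0],
    [0, 0, -45, 0, 0, 0],
    [0, 0, -80, 0, 0, 0],
    [0, 0, -110, 0, 0, 0],
    [0, 0, -130, 0, 0, 0],
    [0, 0, -140, 0, 0, 0],
    [0, 0, -140, 0, 0, 0],
    [0, 0, -140, 0, 0, 0]
  ]
}}

```text
time_s: 26.22
tcp_pos: [0.5945, -0.1429, 0.2233]
orientation: [-3.141, 0.003, -0.038]
contact_force: [-0.3, -0.3, -2.8]
finger_gap: 0.0111
```

```bash
python3 plan.py .583 .142 .165 -.022;  python3 - <<'E'
from h import *
for n in("side","top"):
    p,d=camera(n); cv2.imwrite(f"pics/{n}8.png",p[:,:,::-1]); np.savez(n+"8.npz",p=p,d=d)
E
```

```text
t 26.23 tcp [ 0.5945 -0.1429  0.2233] rpy [-3.141e+00  3.000e-03 -3.800e-02] gap 0.0111 F [-0.3 -0.3 -2.8]
shift mm [ -22.3 -284.2    4.5] turn [-0.001  0.003 -0.016]
```

View pics/side8.png

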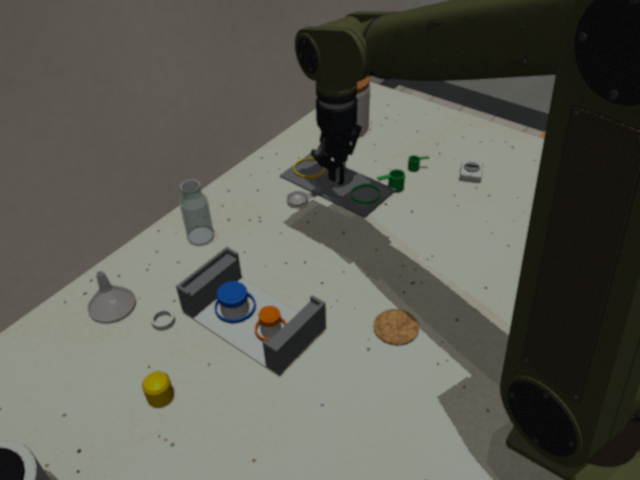

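View pics/top8.png

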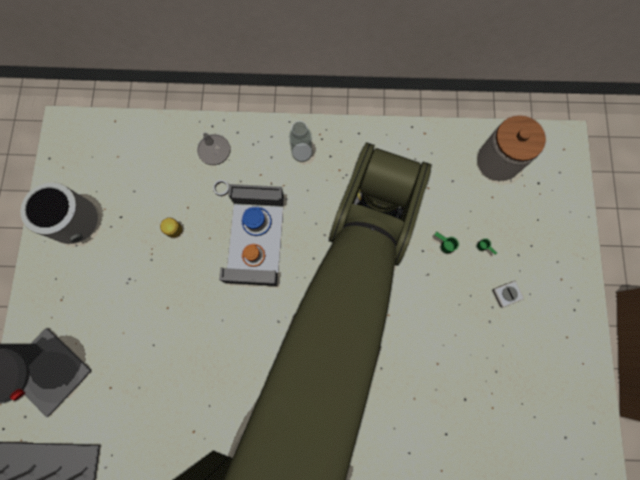

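The tray is held level (side 338,185). I'll carry it over the caddy.

Emit:
{"fn": "servo_tool", "kwargs": {
  "targets": [
    [-1, -12, 0, 0, 0, 0],
    [-4, -40, 0, 0, 0, 0],
    [-7, -80, 0, 0, 0, 0],
    [-10, -120, 0, 0, 0, 0],
    [-13, -160, 0, 0, 0, 0],
    [-16, -200, 1, 0, 0, -0.008],
    [-19, -236, 2, 0, 0, -0.016],
    [-21, -263, 3, 0, 0, -0.016],
    [-22, -278, 4, 0, 0, -0.016],
    [-22.3, -284, 4.5, 0, 0, -0.016],
    [-22.3, -284, 4.5, 0, 0, -0.016],
    [-22.3, -284, 4.5, 0, 0, -0.016],
    [-22.3, -284, 4.5, 0, 0, -0.016],
    [-22.3, -284, 4.5, 0, 0, -0.016]
  ]
}}

```text
time_s: 28.08
tcp_pos: [0.5838, 0.141, 0.2205]
orientation: [3.142, -0.0, -0.023]
contact_force: [0.6, -0.5, -2.6]
finger_gap: 0.0107
```

```bash
python3 plan.py .583 .142 .094 -.022;  python3 - <<'E'
from h import *
from scipy.optimize import least_squares
s=telemetry.state(); zt=s["tcp_pos"][2]-.0856
p,d=camera("side"); np.savez("side9.npz",p=p,d=d)
h=cv2.cvtColor(p,cv2.COLOR_RGB2HSV).astype(int)
o={}
for nm,h0,h1,off in(("y",20,35,[.07,0]),("g",45,85,[-.07,0])):
    c=proj("side",[.583+off[0],.142,zt+.012])[0].astype(int)
    m=(h[...,0]>=h0)&(h[...,0]<=h1)&(h[...,1]>70)
    k=np.zeros_like(m);k[c[1]-30:c[1]+30,c[0]-35:c[0]+35]=1
    v,u=np.nonzero(m&k);P=onz("side",np.c_[u,v],zt+.012)[:,:2]
    q=least_squares(lambda q:np.hypot(P[:,0]-q[0],P[:,1]-q[1])-q[2],[*P.mean(0),.03],loss="soft_l1",f_scale=.003)
    o[nm]=q.x;print(nm,len(P),q.x.round(4))
a,b=o["y"][:2],o["g"][:2];print("ctr",((a+b)/2).round(4),"yaw",np.arctan2(*(a-b)[::-1]).round(4),np.linalg.norm(a-b).round(4))
cv2.imwrite("pics/side9.png",cv2.resize(p[150:400,120:380],None,fx=2.4,fy=2.4)[:,:,::-1])
E
```

```text
t 28.07 tcp [0.5838 0.141  0.2205] rpy [ 3.142 -0.    -0.023] gap 0.0107 F [ 0.6 -0.5 -2.6]
shift mm [-0.9 -1.  72.5] turn [ 0.    -0.    -0.001]
y 225 [0.6524 0.1411 0.0314]
g 296 [0.5131 0.1442 0.0271]
ctr [0.5827 0.1426] yaw -0.0222 0.1393
```

View pics/side9.png

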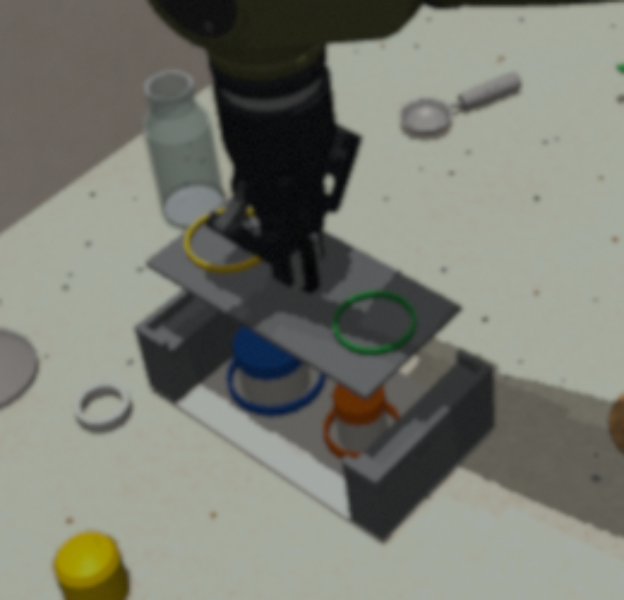

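By the side camera the tray centre is (0.5827,0.1426) with yaw -0.022, and the caddy centre by the same camera is (0.582,0.143). They're aligned, so I'll lower.

Emit:
{"fn": "servo_tool", "kwargs": {
  "targets": [
    [0, 0, 8, 0, 0, 0],
    [-0.5, 0, 22, 0, 0, 0],
    [-0.5, 0, 38, 0, 0, 0],
    [-0.5, 0, 52, 0, 0, 0],
    [-0.5, 0, 61, 0, 0, 0],
    [-0.5, 0, 67, 0, 0, 0],
    [-0.5, 0, 70, 0, 0, 0],
    [-0.5, 0, 71.5, 0, 0, 0],
    [-0.5, 0, 71.5, 0, 0, 0],
    [-0.5, 0, 71.5, 0, 0, 0]
  ]
}}

```text
time_s: 29.38
tcp_pos: [0.5835, 0.1416, 0.1494]
orientation: [-3.141, -0.001, -0.022]
contact_force: [-0.1, 0.1, -3.1]
finger_gap: 0.0109
```

Emit:
{"fn": "servo_tool", "kwargs": {
  "targets": [
    [0, 0, 0.4, 0, 0, 0],
    [0, 0, 0.8, 0, 0, 0],
    [0, 0, 0.8, 0, 0, 0]
  ]
}}

```text
time_s: 29.75
tcp_pos: [0.5832, 0.1416, 0.1481]
orientation: [3.142, 0.0, -0.022]
contact_force: [-0.1, 1.0, -3.2]
finger_gap: 0.0115
```

```bash
 python3 - <<'E'
from h import *
p,d=camera("side")
cv2.imwrite("pics/side10.png",cv2.resize(p[170:400,140:360],None,fx=2.6,fy=2.6)[:,:,::-1])
E
```

```text
(no output)
```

View pics/side10.png

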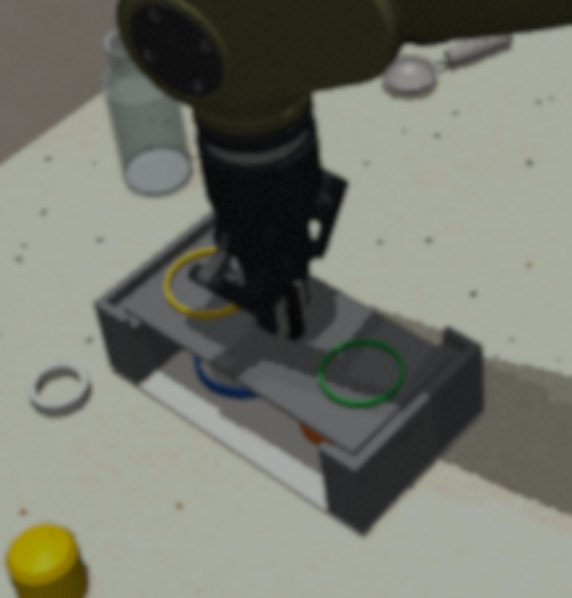

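The tray sits inside the rims, just above the ledges. I'll feel for contact.

Emit:
{"fn": "servo_tool", "kwargs": {
  "targets": [
    [0, 0, 0.4, 0, 0, 0],
    [0, 0, 0.8, 0, 0, 0],
    [0, 0, 0.8, 0, 0, 0]
  ]
}}

```text
time_s: 30.18
tcp_pos: [0.5833, 0.1416, 0.1476]
orientation: [3.142, 0.0, -0.022]
contact_force: [-0.7, -0.5, -0.4]
finger_gap: 0.0111
```

Emit:
{"fn": "servo_tool", "kwargs": {
  "targets": [
    [0, 0, 0.3, 0, 0, 0],
    [0, 0, 0.5, 0, 0, 0],
    [0, 0, 0.5, 0, 0, 0]
  ]
}}

```text
time_s: 30.55
tcp_pos: [0.5833, 0.1416, 0.1476]
orientation: [3.142, 0.0, -0.022]
contact_force: [-4.9, -0.5, 3.8]
finger_gap: 0.011
```

Emit:
{"fn": "servo_tool", "kwargs": {
  "targets": [
    [0, 0, 0, 0, 0, 0],
    [0, 0, 0, 0, 0, 0],
    [0, 0, 0, 0, 0, 0],
    [0, 0, 0, 0, 0, 0],
    [0, 0, 0, 0, 0, 0],
    [0, 0, 0, 0, 0, 0]
  ],
  "fingers": 0.6
}}

```text
time_s: 31.3
tcp_pos: [0.5832, 0.1415, 0.1468]
orientation: [-3.142, 0.0, -0.022]
contact_force: [0.4, 0.1, -0.3]
finger_gap: 0.051
```

Emit:
{"fn": "servo_tool", "kwargs": {
  "targets": [
    [0, 0, -5, 0, 0, 0],
    [0, 0, -20, 0, 0, 0],
    [0, 0, -45, 0, 0, 0],
    [0, 0, -70, 0, 0, 0],
    [0, 0, -85, 0, 0, 0],
    [0, 0, -90, 0, 0, 0],
    [0, 0, -90, 0, 0, 0]
  ]
}}

```text
time_s: 32.17
tcp_pos: [0.5831, 0.1415, 0.2367]
orientation: [3.142, 0.0, -0.022]
contact_force: [0.1, -0.5, 0.7]
finger_gap: 0.051
```

```bash
python3 plan.py .6025 .3555 .15 0
```

```text
t 32.17 tcp [0.5831 0.1415 0.2367] rpy [ 3.142  0.    -0.022] gap 0.051 F [ 0.1 -0.5  0.7]
shift mm [  14.6 -214.4   32.7] turn [ 0.     0.    -0.022]
```

Emit:
{"fn": "servo_tool", "kwargs": {
  "targets": [
    [1, -15, 0, 0, 0, 0],
    [3, -45, 0, 0, 0, 0],
    [6, -85, 5, 0, 0, 0],
    [9, -125, 12, 0, 0, -0.022],
    [11, -165, 20, 0, 0, -0.022],
    [13, -195, 28, 0, 0, -0.022],
    [14, -210, 32, 0, 0, -0.022],
    [14.6, -214.4, 32.7, 0, 0, -0.022],
    [14.6, -214.4, 32.7, 0, 0, -0.022],
    [14.6, -214.4, 32.7, 0, 0, -0.022]
  ],
  "fingers": 1
}}

```text
time_s: 33.42
tcp_pos: [0.6029, 0.3547, 0.2046]
orientation: [-3.142, -0.0, -0.001]
contact_force: [0.2, -0.1, -0.1]
finger_gap: 0.0854
```

```bash
python3 plan.py .602 .3553 .028 0;  python3 - <<'E'
from h import *
p,d=camera("side")
cv2.imwrite("pics/side11.png",cv2.resize(p[170:430,90:360],None,fx=2.3,fy=2.3)[:,:,::-1])
E
```

```text
t 33.42 tcp [0.6029 0.3547 0.2046] rpy [-3.142e+00 -0.000e+00 -1.000e-03] gap 0.0854 F [ 0.2 -0.1 -0.1]
shift mm [ -0.9  -0.6 122.6] turn [-0.    -0.    -0.001]
```

View pics/side11.png

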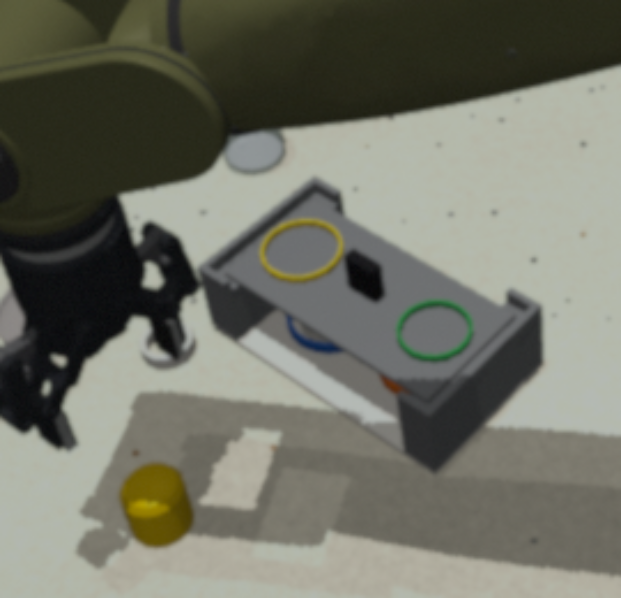

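The tray lies flat inside the rims (yellow ring 300,250; green ring 435,330), and the gripper is over the cap (157,505). Grasping the cap.

Emit:
{"fn": "servo_tool", "kwargs": {
  "targets": [
    [-0.5, -0.5, 20, 0, 0, 0],
    [-0.5, -0.5, 50, 0, 0, 0],
    [-0.5, -0.5, 80, 0, 0, 0],
    [-0.5, -0.5, 105, 0, 0, 0],
    [-0.5, -0.5, 117, 0, 0, 0],
    [-0.5, -0.5, 122, 0, 0, 0],
    [-0.5, -0.5, 122, 0, 0, 0],
    [-0.5, -0.5, 122, 0, 0, 0]
  ]
}}

```text
time_s: 34.48
tcp_pos: [0.6028, 0.3564, 0.0835]
orientation: [-3.141, -0.002, -0.0]
contact_force: [0.8, -0.1, 0.2]
finger_gap: 0.0855
```

Emit:
{"fn": "servo_tool", "kwargs": {
  "targets": [
    [0, 0, 0, 0, 0, 0],
    [0, 0, 0, 0, 0, 0],
    [0, 0, 0, 0, 0, 0],
    [0, 0, 0, 0, 0, 0],
    [0, 0, 0, 0, 0, 0],
    [0, 0, 0, 0, 0, 0],
    [0, 0, 0, 0, 0, 0],
    [0, 0, 0, 0, 0, 0]
  ],
  "fingers": 0
}}

```text
time_s: 35.48
tcp_pos: [0.6026, 0.3564, 0.0831]
orientation: [-3.141, -0.001, -0.0]
contact_force: [0.4, 1.1, 5.5]
finger_gap: 0.0444
```

Emit:
{"fn": "servo_tool", "kwargs": {
  "targets": [
    [0, 0, -10, 0, 0, 0],
    [0, 0, -35, 0, 0, 0],
    [0, 0, -70, 0, 0, 0],
    [0, 0, -105, 0, 0, 0],
    [0, 0, -140, 0, 0, 0],
    [0, 0, -165, 0, 0, 0],
    [0, 0, -175, 0, 0, 0],
    [0, 0, -175, 0, 0, 0]
  ]
}}

```text
time_s: 36.48
tcp_pos: [0.602, 0.356, 0.2571]
orientation: [-3.142, -0.0, -0.0]
contact_force: [-0.8, -0.2, -1.2]
finger_gap: 0.0444
```

```bash
python3 plan.py .653 .1405 .19 -.022;python3 - <<'E'
from h import *
p,d=camera("side")
cv2.imwrite("pics/side12.png",cv2.resize(p[170:430,40:310],None,fx=2.3,fy=2.3)[:,:,::-1])
E
```

```text
t 36.48 tcp [0.602  0.356  0.2571] rpy [-3.142 -0.    -0.   ] gap 0.0444 F [-0.8 -0.2 -1.2]
shift mm [ 51.1 215.5  13.1] turn [-0.    -0.     0.022]
```

View pics/side12.png

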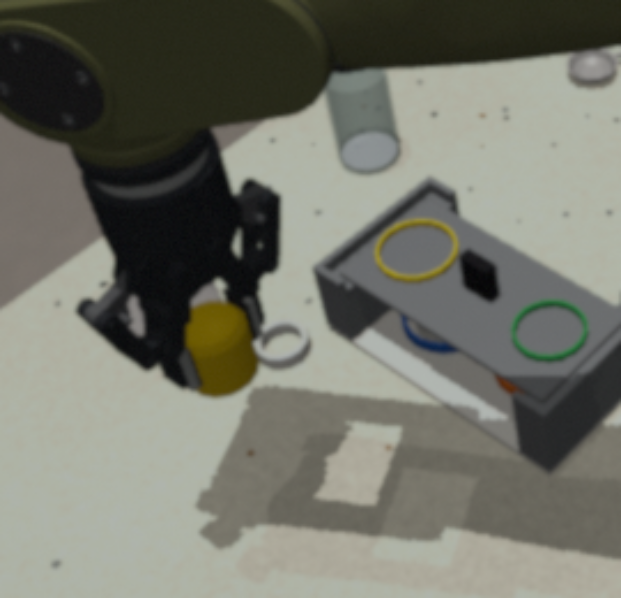

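The cap is held upright (220,345). I'll carry it to the yellow ring.

Emit:
{"fn": "servo_tool", "kwargs": {
  "targets": [
    [4, 15, 0, 0, 0, 0],
    [11, 45, 0, 0, 0, 0],
    [20, 85, 0, 0, 0, 0],
    [30, 127, 4, 0, 0, 0.022],
    [39, 165, 8, 0, 0, 0.022],
    [46, 196, 11, 0, 0, 0.022],
    [50, 211, 13, 0, 0, 0.022],
    [51.1, 215.5, 13, 0, 0, 0.022],
    [51.1, 215.5, 13, 0, 0, 0.022],
    [51.1, 215.5, 13, 0, 0, 0.022],
    [51.1, 215.5, 13, 0, 0, 0.022]
  ]
}}

```text
time_s: 37.9
tcp_pos: [0.653, 0.1415, 0.2443]
orientation: [-3.141, -0.0, -0.021]
contact_force: [-0.9, 0.0, 0.2]
finger_gap: 0.044
```

```bash
python3 plan.py .653 .1405 .099 -.022;python3 - <<'E'
from h import *
p,d=camera("side")
cv2.imwrite("pics/side13.png",cv2.resize(p[130:390,120:390],None,fx=2.3,fy=2.3)[:,:,::-1])
E
```

```text
t 37.9 tcp [0.653  0.1415 0.2443] rpy [-3.141 -0.    -0.021] gap 0.044 F [-0.9  0.   0.2]
shift mm [-0.   1.  91.3] turn [-0.    -0.     0.001]
```

View pics/side13.png

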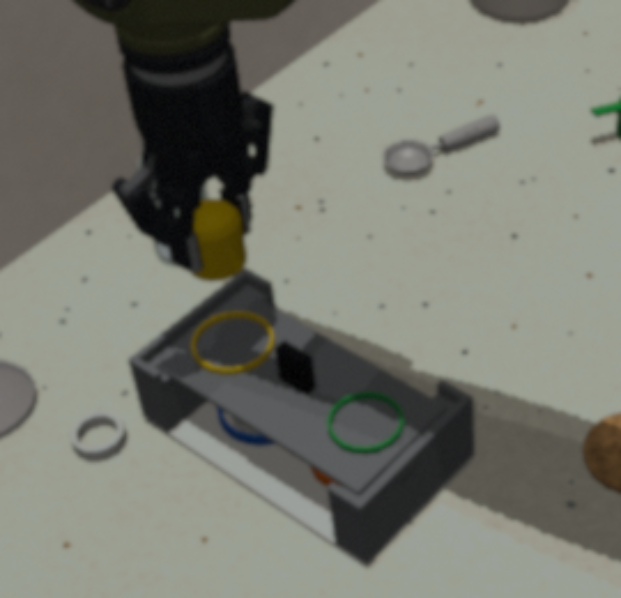

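Emit:
{"fn": "servo_tool", "kwargs": {
  "targets": [
    [0, 1, 10, 0, 0, 0],
    [0, 1, 28, 0, 0, 0],
    [0, 1, 48, 0, 0, 0],
    [0, 1, 66, 0, 0, 0],
    [0, 1, 79, 0, 0, 0],
    [0, 1, 86, 0, 0, 0],
    [0, 1, 90, 0, 0, 0],
    [0, 1, 91.5, 0, 0, 0],
    [0, 1, 91.5, 0, 0, 0],
    [0, 1, 91.5, 0, 0, 0]
  ]
}}

```text
time_s: 39.2
tcp_pos: [0.6534, 0.1396, 0.1533]
orientation: [-3.141, -0.001, -0.022]
contact_force: [-0.7, -0.6, -0.3]
finger_gap: 0.0443
```

Emit:
{"fn": "servo_tool", "kwargs": {
  "targets": [
    [0, 0, 0.4, 0, 0, 0],
    [0, 0, 0.8, 0, 0, 0],
    [0, 0, 0.8, 0, 0, 0]
  ]
}}

```text
time_s: 39.58
tcp_pos: [0.6531, 0.1396, 0.1518]
orientation: [3.142, 0.0, -0.022]
contact_force: [-0.3, -0.4, -1.0]
finger_gap: 0.0441
```

Emit:
{"fn": "servo_tool", "kwargs": {
  "targets": [
    [0, 0, 0.4, 0, 0, 0],
    [0, 0, 0.8, 0, 0, 0],
    [0, 0, 0.8, 0, 0, 0]
  ]
}}

```text
time_s: 39.95
tcp_pos: [0.6531, 0.1396, 0.1511]
orientation: [-3.142, -0.0, -0.022]
contact_force: [-0.1, 0.0, 0.0]
finger_gap: 0.0444
```

```bash
python3 - <<'E'
from h import *
p,d=camera("side")
cv2.imwrite("pics/side14.png",cv2.resize(p[150:390,140:360],None,fx=2.5,fy=2.5)[:,:,::-1])
E
```

```text
(no output)
```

View pics/side14.png

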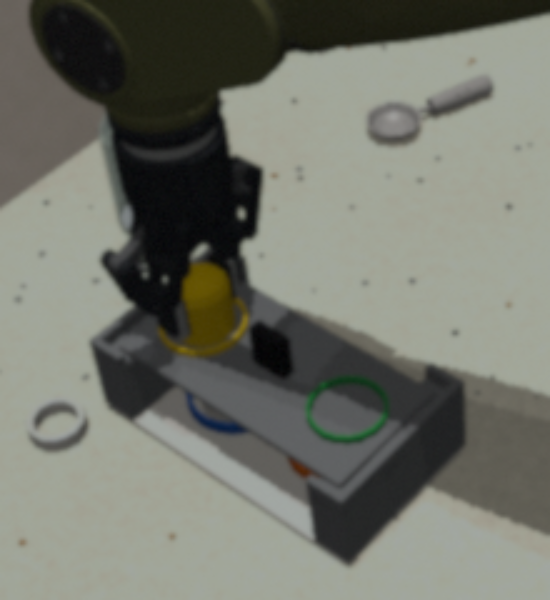

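The cap is inside the yellow ring (207,310). One more small step for contact, then release.

Emit:
{"fn": "servo_tool", "kwargs": {
  "targets": [
    [0, 0, 0.3, 0, 0, 0],
    [0, 0, 0.5, 0, 0, 0],
    [0, 0, 0.5, 0, 0, 0]
  ]
}}

```text
time_s: 40.38
tcp_pos: [0.6532, 0.1396, 0.1511]
orientation: [3.142, 0.0, -0.022]
contact_force: [-3.2, -0.1, 4.1]
finger_gap: 0.0441
```

Emit:
{"fn": "servo_tool", "kwargs": {
  "targets": [
    [0, 0, 0, 0, 0, 0],
    [0, 0, 0, 0, 0, 0],
    [0, 0, 0, 0, 0, 0],
    [0, 0, 0, 0, 0, 0],
    [0, 0, 0, 0, 0, 0],
    [0, 0, 0, 0, 0, 0]
  ],
  "fingers": 1
}}

```text
time_s: 41.12
tcp_pos: [0.6531, 0.1396, 0.1505]
orientation: [-3.142, -0.0, -0.022]
contact_force: [-0.8, -0.6, 0.1]
finger_gap: 0.0856
```

Emit:
{"fn": "servo_tool", "kwargs": {
  "targets": [
    [0, 0, -5, 0, 0, 0],
    [0, 0, -20, 0, 0, 0],
    [0, 0, -45, 0, 0, 0],
    [0, 0, -70, 0, 0, 0],
    [0, 0, -85, 0, 0, 0],
    [0, 0, -90, 0, 0, 0],
    [0, 0, -90, 0, 0, 0]
  ]
}}

```text
time_s: 42.0
tcp_pos: [0.653, 0.1395, 0.2405]
orientation: [3.142, 0.0, -0.022]
contact_force: [0.1, 0.2, 0.4]
finger_gap: 0.0854
```

```bash
python3 plan.py .580 -.357 .16 1.0
```

```text
t 42.0 tcp [0.653  0.1395 0.2405] rpy [ 3.142  0.    -0.022] gap 0.0854 F [0.1 0.2 0.4]
shift mm [-61.9 498.   26.5] turn [-0.     0.    -1.022]
```

```bash
cat > fs.py <<'E'
from h import *
import h
from scipy.optimize import minimize
C={n:calibration(n) for n in("top","side")}
h.calibration=lambda n:C[n]
D={n:camera(n)[0] for n in C}
t=np.linspace(0,2*np.pi,60)
def model(q):
    R,H,L=.019,.042,.048
    d=np.array([np.cos(q[2]),np.sin(q[2])]);n=np.array([-d[1],d[0]]);xy=np.array(q[:2])
    return [np.vstack([np.c_[xy[0]+R*np.cos(t),xy[1]+R*np.sin(t),0*t+z] for z in(0,H)]),
     np.array([[*(xy+d*a+n*b),z] for a in(.9*R,L) for b in(-.006,.006) for z in(H-.004,H)])]
for n,r in(("top",(428,228,466,258)),("side",(373,160,408,196))):
    p=D[n].astype(int);m=(p[...,1]-p[...,0]>15)&(p[...,1]-p[...,2]>8);k=np.zeros_like(m);k[r[1]:r[3],r[0]:r[2]]=1;m&=k
    ys,xs=np.nonzero(m);x1,y1=xs.min()-12,ys.min()-12;w,hh=np.ptp(xs)+24,np.ptp(ys)+24
    def cost(q):
        im=np.zeros((hh*8,w*8),np.uint8)
        for P in model(q): cv2.fillConvexPoly(im,cv2.convexHull(((proj(n,P)-[x1,y1]+.5)*8).round().astype(np.int32)),255)
        return abs(cv2.resize(im,(w,hh),interpolation=cv2.INTER_AREA)/255.-m[y1:y1+hh,x1:x1+w]).sum()
    best=min((minimize(cost,x,method="Nelder-Mead",options=dict(initial_simplex=np.vstack([x]+[x+d for d in np.diag([.008,.008,.3])]),maxiter=150)) for x in np.array([[.58,-.355,.8],[.58,-.355,1.1]])),key=lambda b:b.fun)
    print(n,best.x.round(4),round(best.fun,1),m.sum())
cv2.imwrite("pics/top15.png",cv2.resize(D["top"][150:300,200:500],None,fx=2.6,fy=2.6)[:,:,::-1])
E
python3 fs.py
```

```text
top [ 0.5796 -0.3555  1.0164] 52.4 283
side [ 0.5793 -0.3573  0.9975] 52.9 388
```

View pics/top15.png

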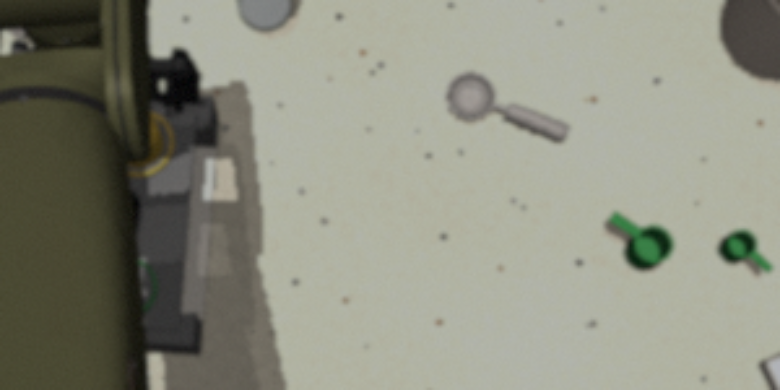

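Both cameras put the scoop at (0.5795,-0.3565) with yaw 1.0. Moving there.

Emit:
{"fn": "servo_tool", "kwargs": {
  "targets": [
    [-2, 15, 0, 0, 0, 0],
    [-6, 48, 0, 0, 0, -0.05],
    [-12, 95, 0, 0, 0, -0.15],
    [-18, 145, 0, 0, 0, -0.27],
    [-24, 195, 0, 0, 0, -0.39],
    [-30, 245, 5, 0, 0, -0.51],
    [-37, 295, 10, 0, 0, -0.63],
    [-43, 345, 15, 0, 0, -0.75],
    [-49, 395, 20, 0, 0, -0.87],
    [-55, 440, 24, 0, 0, -0.97],
    [-59, 475, 26, 0, 0, -1.022],
    [-61, 493, 26.5, 0, 0, -1.022],
    [-62, 498, 26.5, 0, 0, -1.022],
    [-62, 498, 26.5, 0, 0, -1.022],
    [-62, 498, 26.5, 0, 0, -1.022],
    [-62, 498, 26.5, 0, 0, -1.022]
  ]
}}

```text
time_s: 44.1
tcp_pos: [0.5804, -0.356, 0.2142]
orientation: [3.141, -0.0, 1.001]
contact_force: [0.7, 0.3, -0.0]
finger_gap: 0.0852
```

```bash
python3 plan.py .5795 -.3565 .027 1.0;python3 - <<'E'
from h import *
p,d=camera("side")
cv2.imwrite("pics/side16.png",cv2.resize(p[80:240,310:480],None,fx=3.5,fy=3.5)[:,:,::-1])
cv2.imwrite("pics/side16b.png",cv2.resize(p[170:390,140:360],None,fx=2.6,fy=2.6)[:,:,::-1])
E
```

```text
t 44.1 tcp [ 0.5804 -0.356   0.2142] rpy [ 3.141 -0.     1.001] gap 0.0852 F [ 0.7  0.3 -0. ]
shift mm [ -0.9  -0.5 133.2] turn [ 0.    -0.     0.001]
```

View pics/side16.png

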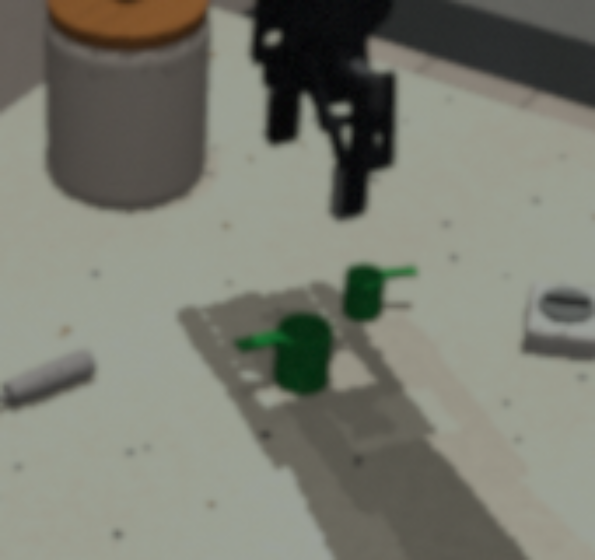

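View pics/side16b.png

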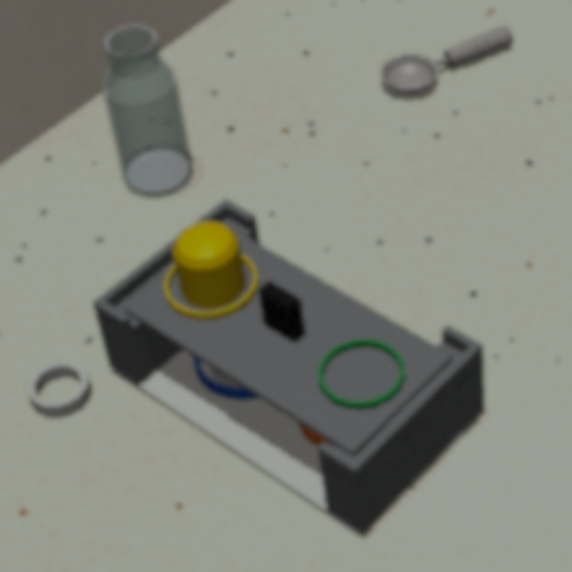

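The cap stands in the yellow ring and the tray is level. The gripper straddles the larger scoop (303,355). Grasping.

Emit:
{"fn": "servo_tool", "kwargs": {
  "targets": [
    [-0.5, -0.5, 20, 0, 0, 0],
    [-0.5, -0.5, 50, 0, 0, 0],
    [-0.5, -0.5, 85, 0, 0, 0],
    [-0.5, -0.5, 112, 0, 0, 0],
    [-0.5, -0.5, 127, 0, 0, 0],
    [-0.5, -0.5, 133, 0, 0, 0],
    [-0.5, -0.5, 133, 0, 0, 0],
    [-0.5, -0.5, 133, 0, 0, 0]
  ],
  "fingers": 0.8
}}

```text
time_s: 45.15
tcp_pos: [0.5801, -0.3576, 0.0825]
orientation: [3.139, 0.0, 1.0]
contact_force: [-0.7, 0.9, 0.4]
finger_gap: 0.0681
```

Emit:
{"fn": "servo_tool", "kwargs": {
  "targets": [
    [0, 0, 0, 0, 0, 0],
    [0, 0, 0, 0, 0, 0],
    [0, 0, 0, 0, 0, 0],
    [0, 0, 0, 0, 0, 0],
    [0, 0, 0, 0, 0, 0],
    [0, 0, 0, 0, 0, 0],
    [0, 0, 0, 0, 0, 0],
    [0, 0, 0, 0, 0, 0]
  ],
  "fingers": 0
}}

```text
time_s: 46.15
tcp_pos: [0.5799, -0.3575, 0.0821]
orientation: [3.14, 0.0, 1.0]
contact_force: [-0.1, 0.7, 6.3]
finger_gap: 0.0355
```

Emit:
{"fn": "servo_tool", "kwargs": {
  "targets": [
    [0, 0, -10, 0, 0, 0],
    [0, 0, -35, 0, 0, 0],
    [0, 0, -70, 0, 0, 0],
    [0, 0, -105, 0, 0, 0],
    [0, 0, -140, 0, 0, 0],
    [0, 0, -165, 0, 0, 0],
    [0, 0, -175, 0, 0, 0],
    [0, 0, -175, 0, 0, 0]
  ]
}}

```text
time_s: 47.15
tcp_pos: [0.5793, -0.3571, 0.2561]
orientation: [3.141, 0.0, 1.0]
contact_force: [0.6, 0.3, -0.1]
finger_gap: 0.0359
```

```bash
python3 plan.py .513 .1435 .19 1.0;python3 - <<'E'
from h import *
p,d=camera("side")
cv2.imwrite("pics/side17.png",cv2.resize(p[60:220,310:480],None,fx=3.5,fy=3.5)[:,:,::-1])
E
```

```text
t 47.15 tcp [ 0.5793 -0.3571  0.2561] rpy [3.141 0.    1.   ] gap 0.0359 F [ 0.6  0.3 -0.1]
shift mm [ 385.3 -326.4   12. ] turn [ 0.  0. -0.]
```

View pics/side17.png

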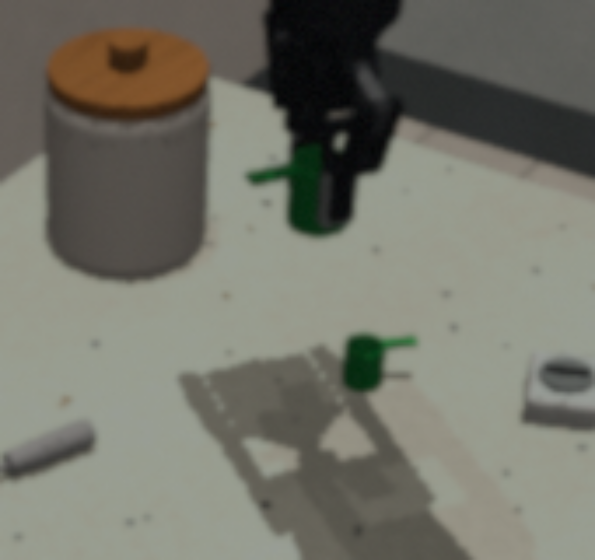

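The scoop is held upright (gap 36 mm). I'll carry it to the green ring, turning to yaw 0.4 so the fingers stay clear of the end rim and the grip block.

Emit:
{"fn": "servo_tool", "kwargs": {
  "targets": [
    [12, -10, 0, 0, 0, 0],
    [37, -32, 0, 0, 0, 0.05],
    [75, -64, 0, 0, 0, 0.1],
    [115, -97, 0, 0, 0, 0.17],
    [155, -131, 0, 0, 0, 0.25],
    [195, -165, 0, 0, 0, 0.33],
    [235, -199, 3, 0, 0, 0.41],
    [275, -233, 6, 0, 0, 0.49],
    [315, -267, 8, 0, 0, 0.55],
    [347, -294, 10, 0, 0, 0.6],
    [370, -313, 11, 0, 0, 0.6],
    [382, -324, 12, 0, 0, 0.6],
    [385.3, -326.4, 12, 0, 0, 0.6],
    [385.3, -326.4, 12, 0, 0, 0.6],
    [385.3, -326.4, 12, 0, 0, 0.6],
    [385.3, -326.4, 12, 0, 0, 0.6]
  ]
}}

```text
time_s: 49.2
tcp_pos: [0.5132, 0.1428, 0.2441]
orientation: [3.141, -0.0, 0.399]
contact_force: [0.4, -0.2, -0.8]
finger_gap: 0.0357
```

```bash
python3 plan.py .513 .1435 .098 .4;python3 - <<'E'
from h import *
p,d=camera("side")
cv2.imwrite("pics/side18.png",cv2.resize(p[130:390,140:390],None,fx=2.3,fy=2.3)[:,:,::-1])
E
```

```text
t 49.2 tcp [0.5132 0.1428 0.2441] rpy [ 3.141 -0.     0.399] gap 0.0357 F [ 0.4 -0.2 -0.8]
shift mm [ 0.1 -0.8 92.1] turn [ 0.    -0.    -0.001]
```

View pics/side18.png

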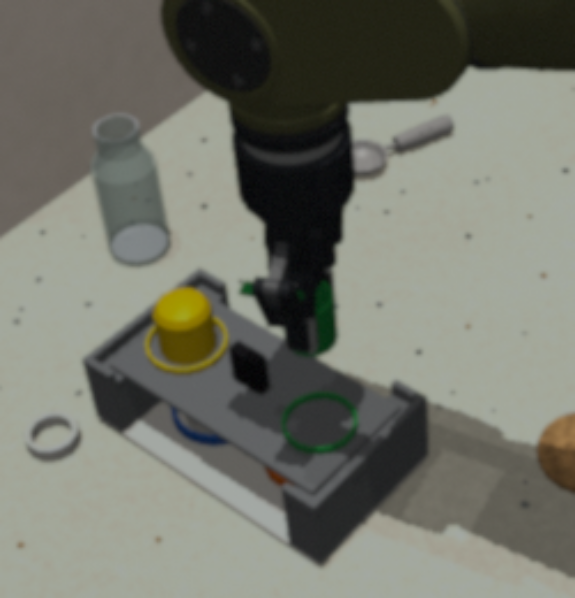

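Emit:
{"fn": "servo_tool", "kwargs": {
  "targets": [
    [0, -0.5, 10, 0, 0, 0],
    [0, -0.5, 28, 0, 0, 0],
    [0, -0.5, 48, 0, 0, 0],
    [0, -0.5, 66, 0, 0, 0],
    [0, -0.5, 79, 0, 0, 0],
    [0, -0.5, 87, 0, 0, 0],
    [0, -0.5, 91, 0, 0, 0],
    [0, -0.5, 92.5, 0, 0, 0],
    [0, -0.5, 92.5, 0, 0, 0],
    [0, -0.5, 92.5, 0, 0, 0]
  ]
}}

```text
time_s: 50.5
tcp_pos: [0.5132, 0.144, 0.1521]
orientation: [3.141, -0.001, 0.4]
contact_force: [0.4, 0.3, -0.3]
finger_gap: 0.0356
```

Emit:
{"fn": "servo_tool", "kwargs": {
  "targets": [
    [0, 0, 0.4, 0, 0, 0],
    [0, 0, 0.8, 0, 0, 0],
    [0, 0, 0.8, 0, 0, 0]
  ]
}}

```text
time_s: 50.88
tcp_pos: [0.5128, 0.1439, 0.1507]
orientation: [-3.142, 0.0, 0.4]
contact_force: [-0.2, 0.6, -0.3]
finger_gap: 0.0355
```

Emit:
{"fn": "servo_tool", "kwargs": {
  "targets": [
    [0, 0, 0.3, 0, 0, 0],
    [0, 0, 0.6, 0, 0, 0],
    [0, 0, 0.6, 0, 0, 0]
  ]
}}

```text
time_s: 51.25
tcp_pos: [0.5128, 0.144, 0.1501]
orientation: [-3.142, 0.0, 0.4]
contact_force: [-0.2, -0.3, 0.0]
finger_gap: 0.0357
```

```bash
python3 - <<'E'
from h import *
p,d=camera("side")
cv2.imwrite("pics/side19.png",cv2.resize(p[150:390,140:360],None,fx=2.5,fy=2.5)[:,:,::-1])
E
```

```text
(no output)
```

View pics/side19.png

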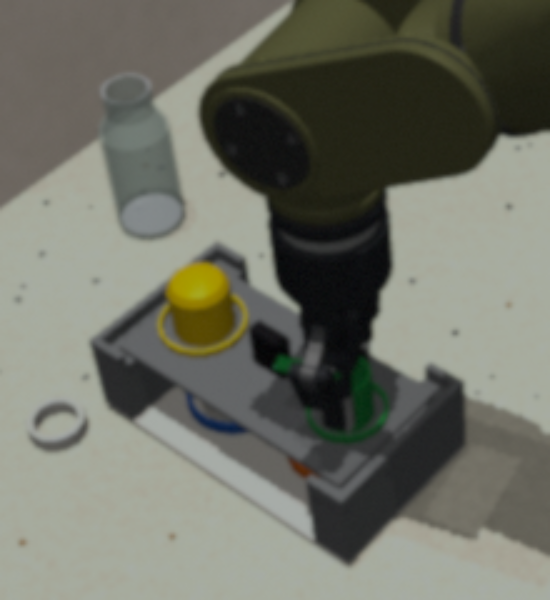

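The scoop is inside the green ring (355,400). A final touch, then release partway (0.75) and lift.

Emit:
{"fn": "servo_tool", "kwargs": {
  "targets": [
    [0, 0, 0.3, 0, 0, 0],
    [0, 0, 0.5, 0, 0, 0],
    [0, 0, 0.5, 0, 0, 0]
  ]
}}

```text
time_s: 51.68
tcp_pos: [0.5129, 0.144, 0.15]
orientation: [3.142, 0.0, 0.4]
contact_force: [-3.0, -0.4, 4.1]
finger_gap: 0.0356
```

Emit:
{"fn": "servo_tool", "kwargs": {
  "targets": [
    [0, 0, 0, 0, 0, 0],
    [0, 0, 0, 0, 0, 0],
    [0, 0, 0, 0, 0, 0],
    [0, 0, 0, 0, 0, 0],
    [0, 0, 0, 0, 0, 0],
    [0, 0, 0, 0, 0, 0]
  ],
  "fingers": 0.75
}}

```text
time_s: 52.42
tcp_pos: [0.5128, 0.144, 0.1496]
orientation: [-3.142, 0.0, 0.4]
contact_force: [0.8, 0.5, -0.3]
finger_gap: 0.0642
```

Emit:
{"fn": "servo_tool", "kwargs": {
  "targets": [
    [0, 0, -5, 0, 0, 0],
    [0, 0, -20, 0, 0, 0],
    [0, 0, -45, 0, 0, 0],
    [0, 0, -80, 0, 0, 0],
    [0, 0, -110, 0, 0, 0],
    [0, 0, -130, 0, 0, 0],
    [0, 0, -135, 0, 0, 0],
    [0, 0, -135, 0, 0, 0]
  ]
}}

```text
time_s: 53.42
tcp_pos: [0.5126, 0.1439, 0.2842]
orientation: [-3.141, 0.001, 0.4]
contact_force: [-0.9, 0.7, -1.1]
finger_gap: 0.0637
```

```bash
python3 plan.py .50 -.25 .22 .4
```

```text
t 53.42 tcp [0.5126 0.1439 0.2842] rpy [-3.141e+00  1.000e-03  4.000e-01] gap 0.0637 F [-0.9  0.7 -1.1]
shift mm [-165.   357.9   10.3] turn [-0.     0.001 -0.   ]
```

Moving aside for an unobstructed final check.

Emit:
{"fn": "servo_tool", "kwargs": {
  "targets": [
    [-8, 18, 0, 0, 0, 0],
    [-25, 54, 0, 0, 0, 0],
    [-44, 95, 0, 0, 0, 0],
    [-65, 140, 0, 0, 0, 0],
    [-86, 186, 0, 0, 0, 0],
    [-107, 232, 0, 0, 0, 0],
    [-128, 278, 0, 0, 0, 0],
    [-146, 317, 0, 0, 0, 0],
    [-158, 343, 0, 0, 0, 0],
    [-164, 356, 0, 0, 0, 0],
    [-165, 358, 0, 0, 0, 0],
    [-165, 358, 0, 0, 0, 0],
    [-165, 358, 0, 0, 0, 0]
  ]
}}

```text
time_s: 55.05
tcp_pos: [0.5003, -0.2491, 0.2846]
orientation: [-3.141, -0.0, 0.401]
contact_force: [-0.1, 0.3, -0.1]
finger_gap: 0.0643
```

```bash
python3 - <<'E'
from h import *
for n,(y0,y1,x0,x1,s) in dict(side=(210,380,165,335,3.4),top=(170,300,200,310,4)).items():
    p,d=camera(n)
    cv2.imwrite(f"pics/{n}20.png",cv2.resize(p[y0:y1,x0:x1],None,fx=s,fy=s)[:,:,::-1])
    c=cloud(n,np.ones(d.shape,bool),d)
    ax=np.array([1,-.022]);ay=np.array([.022,1]);L=np.c_[(c[:,:2]-[.583,.142])@ax,(c[:,:2]-[.583,.142])@ay,c[:,2]]
    for nm,lo,hi,yl,yh in(("tray -x end",-.104,-.1,-.045,.045),("mid",-.035,-.02,-.045,.045),("mid+",.02,.035,-.045,.045),("+x end",.1,.104,-.045,.045),("y- edge",-.03,.03,-.05,-.03),("y+ edge",-.03,.03,.03,.05)):
        m=(L[:,0]>lo)&(L[:,0]<hi)&(L[:,1]>yl)&(L[:,1]<yh)
        if m.sum(): print(n,nm,m.sum(),"z",np.median(L[m,2]).round(4))
    m=(L[:,2]>.085)&(L[:,2]<.13)&(abs(L[:,0])<.12)&(abs(L[:,1])<.06)
    for nm,a in(("cap",L[m&(L[:,0]>.03)]),("scoop",L[m&(L[:,0]<-.05)])):
        if len(a): print(n,nm,len(a),"centre",((a.min(0)+a.max(0))/2).round(4),"zmax",a[:,2].max().round(4))
E
```

```text
side tray -x end 97 z 0.0678
side mid 355 z 0.0674
side mid+ 329 z 0.067
side +x end 38 z 0.0683
side y- edge 244 z 0.0678
side y+ edge 603 z 0.0649
side cap 592 centre [0.0676 0.0008 0.1033] zmax 0.1214
side scoop 467 centre [-0.0703  0.0007  0.0997] zmax 0.1141
top tray -x end 61 z 0.0677
top mid 214 z 0.0686
top mid+ 202 z 0.0682
top +x end 40 z 0.0687
top y- edge 258 z 0.0677
top y+ edge 186 z 0.0682
top cap 325 centre [ 0.0686 -0.0006  0.1045] zmax 0.1229
top scoop 143 centre [-0.0694  0.0018  0.0996] zmax 0.1139
```

View pics/side20.png

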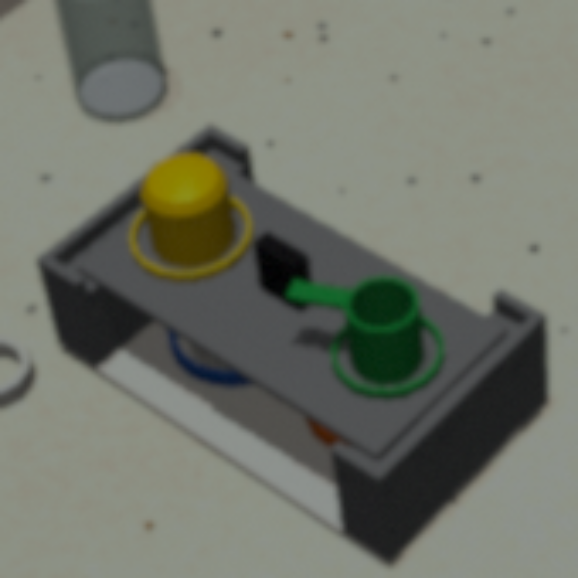

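View pics/top20.png

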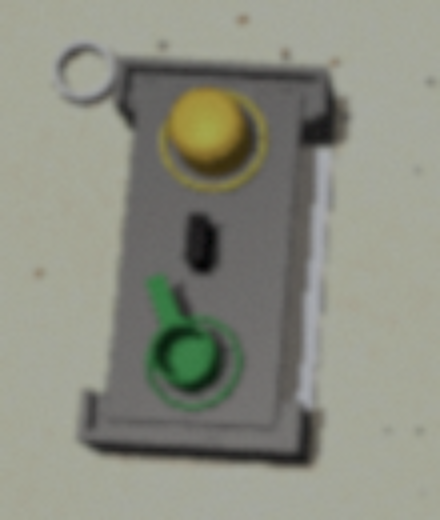

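The cap and scoop stand upright within their rings, and the tray measures level at z ≈ 0.068 at both ends, inside the rims. Handing in.

```bash
python3 -c "
from cell import *
print(job_done())"
```

```text
the job is handed in; nothing more can be done
None
```

The caddy is packed in the order asked and handed in at about 55 s of robot time. `job_done` reports no verdict, so the checks below are my own.

- **Pots:** The blue-lidded pot went into the blue ring and the orange-lidded pot into the orange ring. Both were standing in their rings when I looked before covering them.
- **Tray:** It lies inside both rims. Its top measures 0.0677–0.0687 m at both ends and across the middle, against 0.068 m nominal, so it is level. One side-camera reading near the +y edge was lower, at 0.065 m. It probably includes pixels past the edge, since the top camera read 0.0682 m there.
- **Cap and scoop:** The yellow cap stands upright in the yellow ring and the 42 mm scoop in the green ring. The depth readings put both within about 2–3 mm of their ring centres. I chose the larger of the two scoops from its fitted size in both cameras.

Each thing was lowered until the force showed light contact of about 4 N (up to about 7 N for the tray), then released. Contact forces read at the end of each move stayed under 10 N. The arm ended well away from the caddy, touching nothing.

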